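# Sound the wells of a dry-block heater with a depth rod

### The job

Two of the three wells of the heating block still have a spacer disc hidden at the bottom. Sound the three wells with the depth rod one after the other, from the robot's left to its right: lower it gently until it bottoms, press lightly (about 10 N) for a second and read how far it went in; then leave the rod standing on the bottom of the well that is clear to its full depth. More than 35 N would dent the block, and the beaker, the burner and the test-tube rack must not be shifted.

Things in the scene. Friction and masses are not known exactly. Their poses are not given: they have to be found in the camera images.
- rod_grip (a point): Centre of the head of the depth rod: a loose plain steel rod, 0.15 to 0.3 kg, 135 mm long, upright in its stand at the start. Head: cylinder 24 mm wide, 40 mm high (20 mm below this point to 20 mm above). Below it a shaft 12 mm wide, 95 mm long, with a 2 mm chamfer at the foot. z up along the rod.
- rod_tip (a point): Centre of the flat foot of the depth rod, 115 mm below the centre of the head. z up along the rod.
- stand: Stand of the depth rod: grey plastic block 65 x 65 x 60 mm high, fixed; origin at the centre of its underside, z up. One upright blind hole in its middle, 15 mm wide, 50 mm deep; the rod stands in it on the hole's floor, 10 mm above the table, and is drawn straight up.
- heater: Dry-block heater, fixed: white housing 200 x 200 mm, 75 mm high, with an aluminium block (70 mm in x, 140 mm in y) in its middle that rises to 100 mm. Origin at the centre of its underside, z up. Three wells in a row along its y, 42 mm apart, in the block's top.
- well_left (a point): Centre of the mouth of the well at the heater's +y side, level with the block's top (100 mm above the table).
- well_mid (a point): Centre of the mouth of the middle well. Every well: upright, blind, 14 mm wide, 2 mm chamfer, floor 60 mm below the mouth. One is clear to its full 60 mm; the two others hold a loose steel disc, 11.6 mm wide, on the floor (one 10 mm thick, one 18 mm), so that the rod goes in only about 50 or 42 mm. Which is clear changes every time.
- well_right (a point): Centre of the mouth of the well at the heater's -y side, level with the block's top.
- beaker: Bystander: open glass beaker 90 mm wide, 85 mm high; origin at the centre of its underside. Leave alone.
- burner: Bystander: squat steel spirit burner 72 mm wide, 80 mm high; origin at the centre of its underside. Leave alone.
- tube_rack: Bystander: grey wire rack with test tubes, 76 x 270 mm (x, y), 170 mm high; origin at the centre of its underside. Leave alone.
Not all that is in view belongs to the job. Of the things that look like the part that bears rod_grip, the largest one is meant.

How it is judged:
On the way, in this order (a step that is already met when the one before it is completed fails the run):
1. the rod is pressed on the bottom of the left well (its foot more than 35 mm in, more than 5 N on the heater) for 0.3 s (horizontal distance between rod_tip and well_left below 0.005 m and z of rod_tip in the frame of heater below 0.065 m and contact force between heater and anything else above 5 N), for 0.3 s.
2. the rod is pressed on the bottom of the middle well (its foot more than 35 mm in, more than 5 N on the heater) for 0.3 s (horizontal distance between rod_tip and well_mid below 0.005 m and z of rod_tip in the frame of heater below 0.065 m and contact force between heater and anything else above 5 N), for 0.3 s.
3. the rod is pressed on the bottom of the right well (its foot more than 35 mm in, more than 5 N on the heater) for 0.3 s (horizontal distance between rod_tip and well_right below 0.005 m and z of rod_tip in the frame of heater below 0.065 m and contact force between heater and anything else above 5 N), for 0.3 s.
At the end, for the whole second after the job is handed in: The rod stands in the clear well, released: its foot within 5 mm of that well's axis, at least 57.5 mm below the mouth, the rod within 0.15 rad of upright (z of rod_tip in the frame of heater between 0.035 and 0.0425 m and (horizontal distance between rod_tip and well_left below 0.005 m or horizontal distance between rod_tip and well_mid below 0.005 m or horizontal distance between rod_tip and well_right below 0.005 m) and angle between rod_tip's own z axis and vertical below 0.15 rad); the robot touches nothing.
It fails at once if the heater (its wells included) is pushed with more than 35 N (contact force between heater and anything else above 35 N).
It fails at once if the beaker is shifted by more than 15 mm (distance of beaker from where it was at the start of the episode above 0.015 m).
It fails at once if the burner is shifted by more than 15 mm (distance of burner from where it was at the start of the episode above 0.015 m).
It fails at once if the tube rack is shifted by more than 15 mm (distance of tube_rack from where it was at the start of the episode above 0.015 m).
It also fails if it takes over 72 s, if anything falls off the work surface, if the arm or the gripper's body presses on something with over 40 N, if the wrist force passes 120 N, or if a joint passes its speed limit or range.

### The arm

A 7-joint arm with a two-finger parallel gripper is mounted at the origin on the work surface. World frame = base frame: x ahead of the robot, y to its left, z up, the work surface at z = 0. Lengths are in m, angles in rad, forces in N, time in s.
With the tool pointing down it reaches from about 0.4 to 0.875 m from the base axis. Payload 6.5 kg.
Tool frame: the origin (TCP) lies at the very end of the fingers, on their centre line; the grasp point (between the pads) lies hold_point_z behind it (hold_point_z is the distance from the TCP to the grasp point, in m); z points along the fingers, x is the direction in which the jaws open and shut, and the axes are right-handed (so a half turn about z gives the same grasp; the last joint's range is limited). The gripper opens to 88 mm and grips with 3 to 60 N. Pads are 18 mm wide; open, the fingers measure 123 mm over their backs; the gripper's body (75 mm by 187 mm) begins 45 mm behind the grasp point.
Start: joints at [-1.344, 0.536, -0.004, 1.538, 0.003, 1.067, -0.071], TCP at [0.188, 0.622, 0.239] pointing down, gripper open.
Joint ranges: [-2.7, 2.7], [-0.37, 2.16], [-1.27, 1.26], [0.24, 2.4], [-1.31, 4.45], [0.19, 1.91], [-2.76, 2.76]. Speed limits (rad/s): [2.39, 2.39, 3.14, 3.14, 3.14, 3.14, 3.14].

### API

Orientations are given as a 3x3 rotation matrix whose columns are the frame's x, y, z axes.
In Python, from plant import * gives the robot as it stands.
- The arm moves only by the tool drive_tool, never from a script. Its argument "motion" is a list of rows, each a list of 7 numbers: the turn, a rotation vector about the tool's x, y, z in degrees, then the shift along the tool's x, y, z in mm, then the opening, from -1 (shut) to 1 (fully open). In form: [[rx, ry, rz, x, y, z, jaw], ...]. A call has 1 to 10 rows; each row shifts and turns the pose as measured when the row begins, along the tool's axes as they then stand; what a row does not reach is not made up. A row lasts 1/8 s, in which the tool goes at most 62.5 mm and 10.7 degrees, less where a joint would pass 70% of its speed; a pose out of reach is approached as far as the arm can. A call is refused whole if a number of a shift passes 62.5 or a number of a turn 10.7, either way. A call with a gripper value outside its range is refused whole. The fingers move at their own pace and stop on an object; "grip_force" is the grip in N (left out, the last holds). Time passes only in rows, so rows that do not move let the fingers close. It gives the time, the measured TCP pose, the force and the opening at its end, in the units of the state.
- read_state(): the state, without advancing time (a new reading comes with each control period).
- snapshot(name): name is "scene" or "top" or "wrist"; returns a dict with "color" (400x640x3 uint8, blue, green, red), "intrinsics" (3x3 intrinsics, pixels), "rvec" (rotation vector, rad) and "tvec" (3), from world to camera coordinates, as OpenCV has them; the wrist camera has in their place "T_tool_cam" (4x4, takes a point from camera to tool coordinates, whose origin is the TCP and whose axes are the tool frame's). Camera axes: x right, y down, z forward; pixel columns grow to the right and rows downward; lengths in m; the calibration is good to about 2 mm. The wrist camera is an equidistant fisheye: a pixel r from the principal point sees the ray r / f radians off the axis. A picture is of the moment at which its call begins: read the wrist's pose just before it. There is no depth.
- job_done(): hands the job in, once; it reports no verdict.
The state is a dict: "clock": time; "joint_pos": joint angles; "dq": joint speeds; "tau": joint torques, N m; "ee_pos": TCP position; "eef_rot": TCP orientation; "wrist_force": force on the tool from outside, world axes, zero at the start; "wrist_torque": the same for the moment, N m; "grip_width": finger opening in m.
Only numpy, scipy, OpenCV 4.12 (cv2) and the standard library are available. Lean on these libraries where they do the work, as an engineer would, in place of code of your own. Each camera call takes 0.05 s, during which the arm holds its last target.

## Working session

There is one attempt and no reset: what is moved stays moved. The work goes in short steps, Python scripts to look and compute and a tool call to move; the robot and the scene stay as the last step left them, time stands still between calls to the robot, and variables do not carry over. Pictures are saved under pics/ and viewed, and the job is handed in when it is done.

Besides the shell and the picture viewer there is one more tool, called after "Call:" as name(argument=value, ...), one argument or row to a line, values as JSON. drive_tool: Moves the arm, as the interface text tells. Its arguments: {"type":"object","properties":{"motion":{"type":"array"},"grip_force":{"type":"number"}},"required":["motion"]}

```bash
mkdir -p pics; ls; python3 - <<'E'
from plant import *
import cv2
s=read_state(); print(s)
for n in ["scene","top","wrist"]:
    d=snapshot(n); cv2.imwrite(f"pics/{n}0.png",d["color"]); print(n,{k:v for k,v in d.items() if k!="color"})
E
```

```text
pics
{'clock': 0.0, 'joint_pos': array([-1.34421444,  0.53718579, -0.00444819,  1.53885435,  0.00263079,
        1.06729519, -0.07117618]), 'dq': array([ 4.81859762e-05, -8.39427496e-04,  8.85493417e-04, -1.27266436e-03,
       -4.65378322e-05,  1.28179112e-03, -3.44490046e-04]), 'tau': array([-1.14707545e-03, -5.70977569e+01,  9.90118012e-01, -2.51606548e+01,
       -5.63188421e-02,  1.79384131e-02,  1.54213526e-04]), 'ee_pos': array([0.18744376, 0.6217487 , 0.2378336 ]), 'eef_rot': array([[ 2.88502762e-01,  9.57478997e-01, -3.56326994e-04],
       [ 9.57477499e-01, -2.88502943e-01, -1.70015765e-03],
       [-1.73066663e-03,  1.49325098e-04, -9.99998491e-01]]), 'wrist_force': array([ 0.12753682, -0.02671804,  0.5601308 ]), 'wrist_torque': array([0.03619217, 0.00761347, 0.03148899]), 'grip_width': 0.08813178263152564}
scene {'intrinsics': array([[368.22813234,   0.        , 325.44639289],
       [  0.        , 368.22813234, 203.91959439],
       [  0.        ,   0.        ,   1.        ]]), 'rvec': array([ 0.87510768,  2.32497847, -1.29056431]), 'tvec': array([ 0.423568  , -0.09956732,  1.18982811])}
top {'intrinsics': array([[442.67208527,   0.        , 325.68395979],
       [  0.        , 442.67208527, 193.91615517],
       [  0.        ,   0.        ,   1.        ]]), 'rvec': array([ 2.20635696, -2.18002655,  0.10338059]), 'tvec': array([-0.02798116,  0.56716687,  1.07771163])}
wrist {'intrinsics': array([[309.70691629,   0.        , 323.96740558],
       [  0.        , 309.70691629, 194.2060494 ],
       [  0.        ,   0.        ,   1.        ]]), 'T_tool_cam': array([[ 9.99997788e-01,  1.93580593e-03, -8.23146992e-04,
         1.29291415e-03],
       [-1.59409108e-03,  9.52701403e-01,  3.03903760e-01,
        -7.85137669e-02],
       [ 1.37251199e-03, -3.03901776e-01,  9.52702381e-01,
        -1.45199962e-01],
       [ 0.00000000e+00,  0.00000000e+00,  0.00000000e+00,
         1.00000000e+00]])}
```

View pics/scene0.png

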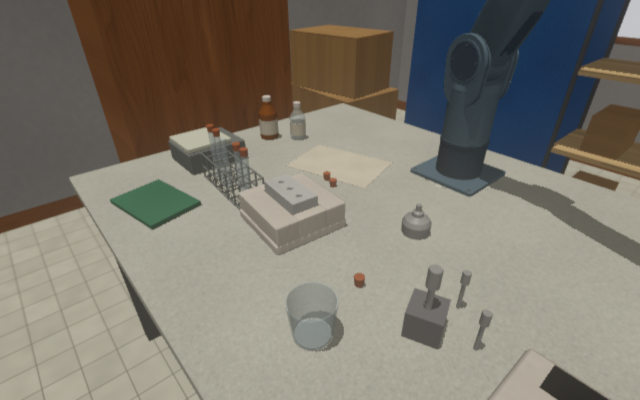

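View pics/top0.png

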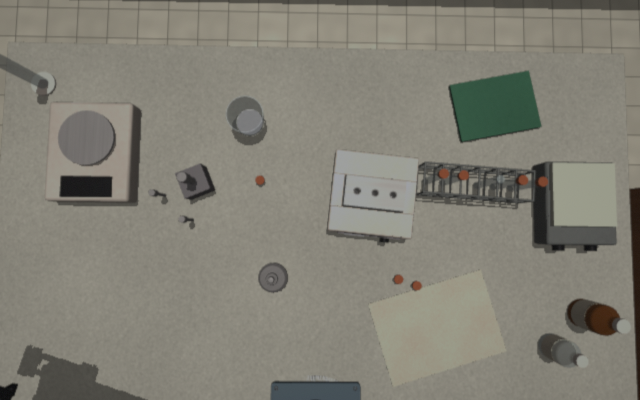

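View pics/wrist0.png

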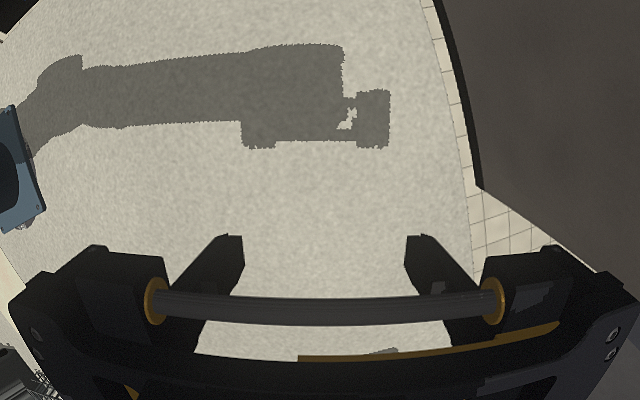

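```bash
python3 -c "
import plant
print({k:v for k,v in vars(plant).items() if not k.startswith('__')})"
```

```text
{'snapshot': <function make.<locals>.drawn_camera at 0x7f48942c0180>, 'job_done': <function connect.<locals>.done at 0x7f48942377e0>, 'read_state': <function make.<locals>.<lambda> at 0x7f48942c0680>, 'MotionError': <class 'plant.MotionError'>, 'hold_point_z': 0.0187}
```

```bash
cat > h.py <<'E'
import numpy as np, cv2
from plant import *
def cast(d,uv,z):
    R=cv2.Rodrigues(d["rvec"])[0]; C=-R.T@d["tvec"]
    p=cv2.undistortPoints(np.array([[uv]],float),d["intrinsics"],None)[0,0]
    r=R.T@np.array([p[0],p[1],1]); return C+r*(z-C[2])/r[2]
def proj(d,P):
    return cv2.projectPoints(np.array([P],float),d["rvec"],d["tvec"],d["intrinsics"],None)[0].ravel()
def wray(d,uv,s):
    K=d["intrinsics"]; x=(np.array(uv)-K[:2,2])/K[0,0]; t=np.hypot(*x)
    r=np.r_[x/t*np.sin(t),np.cos(t)]; T=d["T_tool_cam"]
    R=s["eef_rot"]; return s["ee_pos"]+R@T[:3,3], R@T[:3,:3]@r
def wcast(d,uv,z,s):
    C,r=wray(d,uv,s); return C+r*(z-C[2])/r[2]
def wproj(d,P,s):
    T=d["T_tool_cam"]; p=s["eef_rot"].T@(np.array(P)-s["ee_pos"]); p=T[:3,:3].T@(p-T[:3,3])
    t=np.arctan2(np.hypot(p[0],p[1]),p[2]); K=d["intrinsics"]
    return K[:2,2]+K[0,0]*t*p[:2]/np.hypot(p[0],p[1])
E
python3 - <<'E'
from h import *
d=snapshot("top"); im=d["color"]
a=cv2.resize(im[120:260,300:440],None,fx=4,fy=4,interpolation=cv2.INTER_CUBIC)
b=cv2.resize(im[140:240,130:230],None,fx=5,fy=5,interpolation=cv2.INTER_CUBIC)
cv2.imwrite("pics/t1a.png",a);cv2.imwrite("pics/t1b.png",b)
g=cv2.cvtColor(im,cv2.COLOR_BGR2GRAY)
roi=g[175:210,345:405]; m=(roi<80).astype(np.uint8)
n,l,st,c=cv2.connectedComponentsWithStats(m)
for i in range(1,n):
    if st[i,4]>5:
        uv=c[i]+[345,175]; print("well",st[i],uv,cast(d,uv,.1))
print("headtop",cast(d,(182,177),.145))
print("beaker",cast(d,(249,122),.085),"burner",cast(d,(272,277),.05),"fakes",cast(d,(153,193),.08),cast(d,(183,219),.08))
s=snapshot("scene"); cv2.imwrite("pics/s1.png",cv2.resize(s["color"][250:350,390:510],None,fx=5,fy=5,interpolation=cv2.INTER_CUBIC))
E
```

```text
well [10 14  5  4 18] [356.77777778 190.5       ] [ 0.57043268 -0.09133289  0.1       ]
well [28 16  5  4 18] [374.77777778 192.5       ] [ 0.56633554 -0.1330084   0.1       ]
well [46 17  5  5 18] [392.88888889 194.27777778] [ 0.56275259 -0.1749836   0.1       ]
well [ 0 31  8  1  8] [348.5 206. ] [ 0.53438543 -0.0724632   0.1       ]
well [ 9 32 27  3 29] [366.93103448 208.06896552] [ 0.53013553 -0.11500055  0.1       ]
headtop [0.59144596 0.29695118 0.145     ]
beaker [0.73046412 0.16286135 0.085     ] burner [0.36554859 0.1048728  0.05      ] fakes [0.56009528 0.38262695 0.08      ] [0.50039834 0.31102639 0.08      ]
```

View pics/t1a.png

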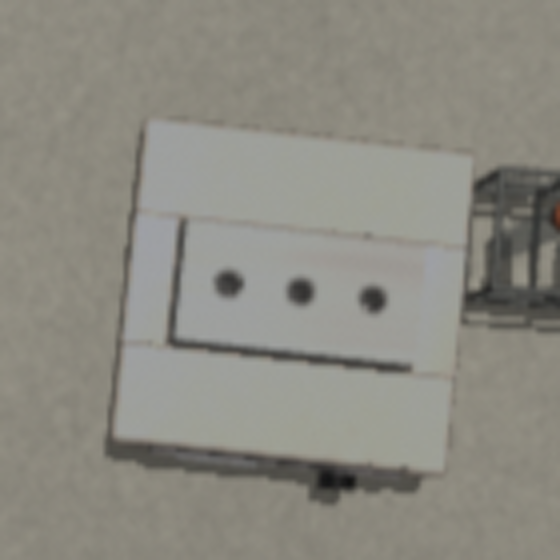

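View pics/t1b.png

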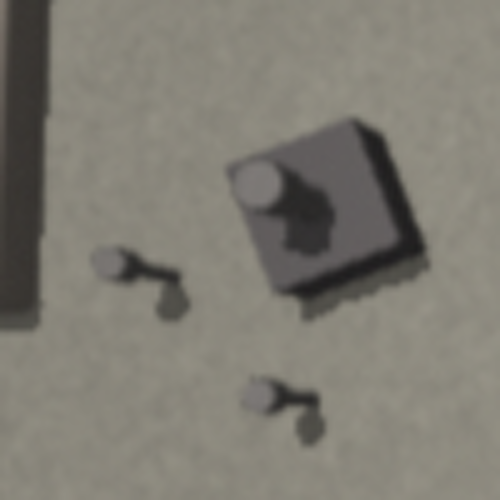

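View pics/s1.png

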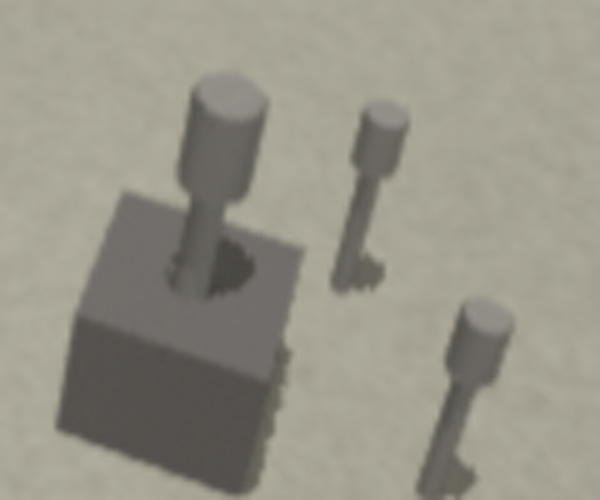

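Call:
drive_tool(
  motion=[
    [0,0,8,-20,50,0,0.2],
    [0,0,0,-14,52,0,0.2],
    [0,0,0,-14,52,0,0.2],
    [0,0,0,-14,52,0,0.2],
    [0,0,0,-14,52,0,0.2],
    [0,0,0,-14,52,0,0.2],
    [0,0,0,-14,52,0,0.2],
    [0,0,0,0,0,0,0.2],
  ],
  grip_force=50,
)

```text
clock: 1.25
ee_pos: [0.4851, 0.3736, 0.237]
eef_rot: [[0.421, 0.907, -0.0], [0.907, -0.421, -0.001], [-0.001, 0.0, -1.0]]
wrist_force: [-0.0, 0.5, 0.2]
grip_width: 0.053
```

```bash
cat >> h.py <<'E'
from scipy.spatial.transform import Rotation as Ro
def err(target,yaw,s=None):
    s=s or read_state(); c,n=np.cos(yaw),np.sin(yaw)
    T=np.array([[c,n,0],[n,-c,0],[0,0,-1]])
    R=s["eef_rot"]
    print("clk %.2f pos"%s["clock"],(s["ee_pos"]*1e3).round(1),"F",s["wrist_force"].round(1),"M",s["wrist_torque"].round(2),"w %.4f"%s["grip_width"])
    print("turn(tool,deg)",np.degrees(Ro.from_matrix(R.T@T).as_rotvec()).round(2)," shift tool now",(R.T@(np.array(target)-s["ee_pos"])*1e3).round(1)," shift in target frame",(T.T@(np.array(target)-s["ee_pos"])*1e3).round(1))
E
python3 - <<'E'
from h import *
d=snapshot("top")
hsv=None
im=d["color"]; g=cv2.cvtColor(im,cv2.COLOR_BGR2GRAY)
# stand top corners (crop px /5)
cs=[(225,165),(355,118),(403,243),(288,293)]
P=[cast(d,(130+x/5-.4,140+y/5-.4),.06) for x,y in cs]; print(np.round(P,4),np.mean(P,0))
print("head",cast(d,(130+260/5-.4,140+186/5-.4),.145))
print(cast(d,(90,150),.07))
err([.591,.297,.238],0)
E
```

```text
[[0.611  0.3408 0.06  ]
 [0.6345 0.2798 0.06  ]
 [0.5747 0.2551 0.06  ]
 [0.5502 0.3088 0.06  ]] [0.59258787 0.29614426 0.06      ]
head [0.5918752  0.29783848 0.145     ]
[0.66080742 0.53812077 0.07      ]
clk 1.30 pos [482.7 376.1 236.9] F [-0.5  0.3 -0.1] M [0.05 0.07 0.  ] w 0.0528
turn(tool,deg) [-0.1   0.07 65.32]  shift tool now [-26.7 131.4  -1.4]  shift in target frame [108.3  79.1  -1.1]
```

Call:
drive_tool(
  motion=[
    [0,0,10.5,0,0,0,0.2],
    [0,0,10.5,0,0,0,0.2],
    [0,0,10.5,0,0,0,0.2],
    [0,0,10.5,0,0,0,0.2],
    [0,0,10.5,0,0,0,0.2],
    [0,0,10.5,0,0,0,0.2],
    [0,0,2.3,30,22,0,0.2],
    [0,0,0,40,29,0,0.2],
    [0,0,0,35,25,0,0.2],
    [0,0,0,0,0,0,0.2],
  ],
)

```text
clock: 2.55
ee_pos: [0.5739, 0.3159, 0.2332]
eef_rot: [[1.0, -0.009, -0.013], [-0.009, -1.0, 0.008], [-0.013, -0.007, -1.0]]
wrist_force: [-0.3, -0.6, 0.1]
grip_width: 0.0523
```

```bash
python3 - <<'E'
from h import *
for i in range(3):
    err([.592,.297,.238],0); d=snapshot("wrist")
s=read_state()
cv2.imwrite("pics/w2.png",d["color"])
print(wproj(d,[.592,.297,.145],s))
E
```

```text
clk 2.55 pos [573.9 315.9 233.2] F [-0.3 -0.6  0.1] M [-0.05  0.09  0.03] w 0.0523
turn(tool,deg) [-0.43  0.74 -0.52]  shift tool now [18.2 18.7 -5.1]  shift in target frame [18.1 18.9 -4.8]
clk 2.60 pos [572.1 318.3 233. ] F [ 0.  1. -0.] M [-0.02  0.07 -0.03] w 0.0528
turn(tool,deg) [-0.51  0.83 -0.35]  shift tool now [20.  21.1 -5.5]  shift in target frame [19.9 21.3 -5. ]
clk 2.65 pos [571.  319.6 233. ] F [-0.7  0.7 -0.6] M [-0.04  0.05  0.02] w 0.0531
turn(tool,deg) [-0.55  0.87 -0.23]  shift tool now [21.  22.4 -5.5]  shift in target frame [21.  22.6 -5. ]
[350.72976677 228.09906458]
```

View pics/w2.png

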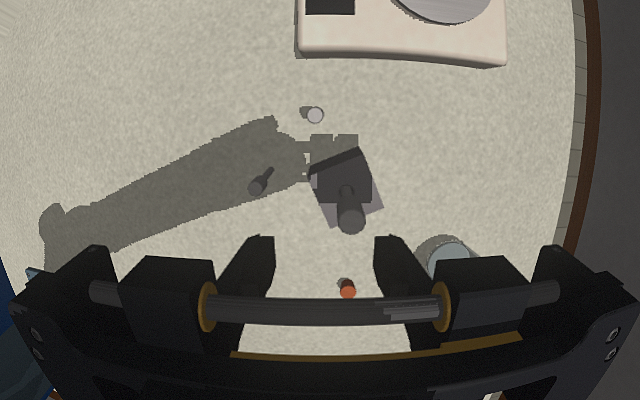

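Call:
drive_tool(
  motion=[
    [-0.5,0.8,-0.3,20,22,-2,0.2],
    [0,0,0,0,0,0,0.2],
    [0,0,0,0,0,0,0.2],
    [0,0,0,0,0,0,0.2],
  ],
)

```text
clock: 3.2
ee_pos: [0.585, 0.3059, 0.2343]
eef_rot: [[1.0, 0.013, -0.005], [0.013, -1.0, 0.005], [-0.005, -0.005, -1.0]]
wrist_force: [0.8, -0.0, 0.4]
grip_width: 0.0526
```

```bash
python3 - <<'E'
from h import *
for i in range(2):
    s=read_state(); err([.592,.297,.238],0); d=snapshot("wrist")
cv2.imwrite("pics/w3.png",cv2.resize(d["color"][150:320,230:440],None,fx=3.5,fy=3.5,interpolation=cv2.INTER_CUBIC))
print(wproj(d,[.592,.297,.145],s),(wproj(d,[.592,.297,.145],s)-[230,150])*3.5)
for a in np.linspace(0,6.28,9): print((wproj(d,[.592+.012*np.cos(a),.297+.012*np.sin(a),.145],s)-[230,150])*3.5)
E
```

```text
clk 3.20 pos [585.  305.9 234.3] F [ 0.8 -0.   0.4] M [-0.08  0.05 -0.02] w 0.0526
turn(tool,deg) [-0.28  0.3   0.76]  shift tool now [ 6.8  9.  -3.8]  shift in target frame [ 7.   8.9 -3.7]
clk 3.25 pos [584.9 306.2 234.2] F [-0.9 -0.4 -0.6] M [ 0.01  0.04 -0.02] w 0.0529
turn(tool,deg) [-0.3   0.3   0.79]  shift tool now [ 6.9  9.3 -3.9]  shift in target frame [ 7.1  9.2 -3.8]
[332.19196212 211.46930174] [357.67186742 215.1425561 ]
[409.39804079 215.87430118]
[395.58076888 181.02246883]
[358.96768797 165.8381917 ]
[321.52589293 179.81071578]
[305.81215144 214.24021821]
[320.46566501 248.40131511]
[356.29778347 262.81556414]
[392.86580942 249.60951296]
[409.39116554 216.02851994]
```

View pics/w3.png

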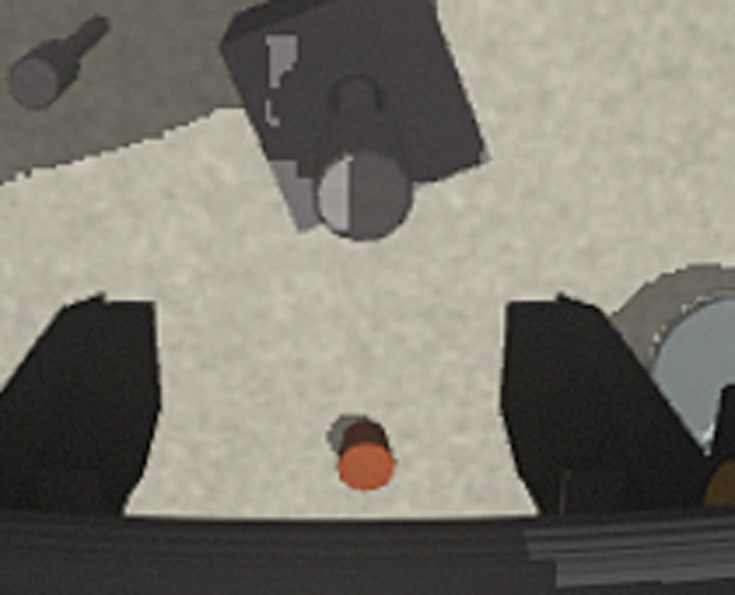

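```bash
python3 - <<'E'
from h import *
t=snapshot("top"); sc=snapshot("scene"); s=read_state(); w=snapshot("wrist")
cv2.imwrite("pics/s4.png",cv2.resize(sc["color"][240:360,380:500],None,fx=5,fy=5,interpolation=cv2.INTER_CUBIC))
ht=(181.6,176.8); hs=(390+231/5-.4,250+95/5-.4); hw=(230+366/3.5-.4,150+195/3.5-.4)
for z in (.125,.135,.145,.155): print(z,cast(t,ht,z),cast(sc,hs,z),wcast(w,hw,z,s))
# projected sizes
for d in (t,sc):
  for z in (.145,):
    P=np.array([.592,.297,z]); print([proj(d,P+.012*np.array([np.cos(a),np.sin(a),0]))-proj(d,P) for a in (0,1.57)])
# orange cap in top & wrist at z~.02 check
print(cast(t,(260,181),.02), wcast(w,(230+366/3.5,150+466/3.5),.02,s))
E
```

```text
0.125 [0.59405436 0.30395787 0.125     ] [0.56995354 0.29013287 0.125     ] [0.59498373 0.29396262 0.125     ]
0.135 [0.59296478 0.30089817 0.135     ] [0.58059991 0.2956051  0.135     ] [0.59462725 0.2975048  0.135     ]
0.145 [0.5918752  0.29783848 0.145     ] [0.59124628 0.30107734 0.145     ] [0.59427077 0.30104697 0.145     ]
0.155 [0.59078562 0.29477879 0.155     ] [0.60189266 0.30654957 0.155     ] [0.59391429 0.30458915 0.155     ]
[array([ 0.19297935, -5.4334551 ]), array([-5.5041381 , -0.07815896])]
[array([-4.43768788,  3.36263469]), array([6.38613091, 3.83774094])]
[0.59763497 0.14230126 0.02      ] [0.60238265 0.14236672 0.02      ]
```

View pics/s4.png

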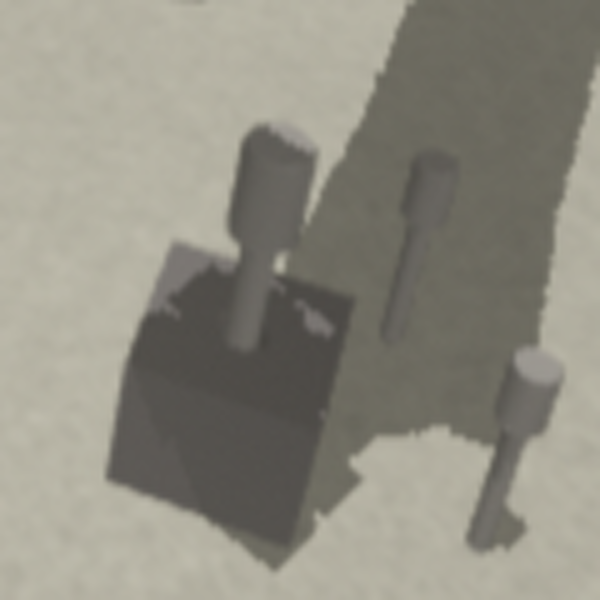

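Call:
drive_tool(
  motion=[
    [-0.3,0.3,0.7,8,7,0,0.2],
    [0,0,0,2,2,10,0.2],
    [0,0,0,0,0,10,0.2],
    [0,0,0,0,0,10,0.2],
    [0,0,0,0,0,5,0.2],
    [0,0,0,0,0,0,0.2],
  ],
)

```text
clock: 4.2
ee_pos: [0.5963, 0.2944, 0.1955]
eef_rot: [[1.0, -0.002, -0.001], [-0.002, -1.0, -0.002], [-0.001, 0.002, -1.0]]
wrist_force: [-0.4, -0.6, 0.8]
grip_width: 0.0528
```

```bash
python3 - <<'E'
from h import *
s=read_state(); err([.593,.299,.106],0); d=snapshot("wrist")
s=read_state(); err([.593,.299,.106],0)
cv2.imwrite("pics/w5.png",cv2.resize(d["color"][150:320,230:440],None,fx=3.5,fy=3.5,interpolation=cv2.INTER_CUBIC))
print((wproj(d,[.593,.299,.145],s)-[230,150])*3.5)
E
```

```text
clk 4.20 pos [596.3 294.4 195.5] F [-0.4 -0.6  0.8] M [-0.09  0.02 -0.  ] w 0.0528
turn(tool,deg) [ 0.14  0.03 -0.12]  shift tool now [-3.3 -4.8 89.5]  shift in target frame [-3.3 -4.6 89.5]
clk 4.25 pos [596.4 294.5 195.8] F [ 0.1  0.2 -1. ] M [-0.07  0.07  0.06] w 0.0533
turn(tool,deg) [ 0.13  0.01 -0.12]  shift tool now [-3.4 -4.7 89.8]  shift in target frame [-3.4 -4.5 89.8]
[307.60057148 216.51073007]
```

View pics/w5.png

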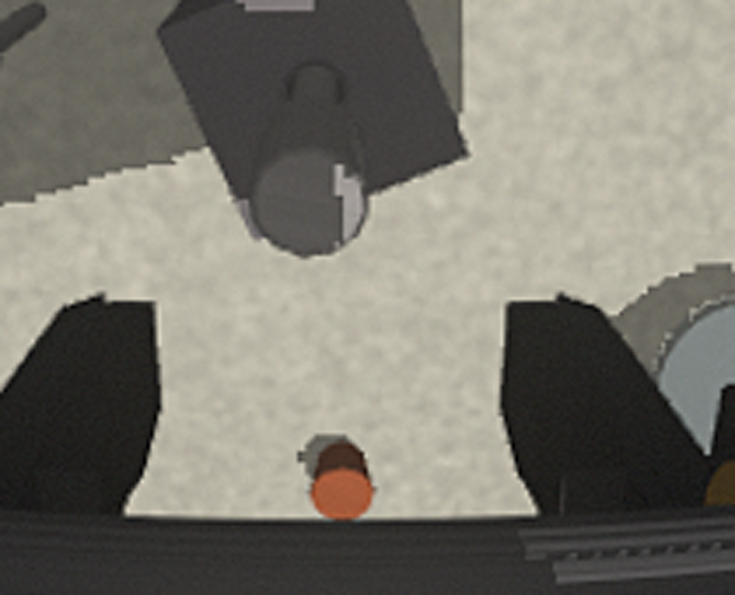

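Call:
drive_tool(
  motion=[
    [0,0,0,-2.8,-5.5,12,0.2],
    [0,0,0,0,0,15,0.2],
    [0,0,0,0,0,15,0.2],
    [0,0,0,0,0,12,0.2],
    [0,0,0,0,0,8,0.2],
    [0,0,0,0,0,4,0.2],
    [0,0,0,0,0,0,0.2],
  ],
)

```text
clock: 5.12
ee_pos: [0.5933, 0.3004, 0.1248]
eef_rot: [[1.0, -0.002, -0.001], [-0.002, -1.0, -0.002], [-0.001, 0.002, -1.0]]
wrist_force: [-0.2, 0.3, 1.0]
grip_width: 0.0528
```

```bash
python3 - <<'E'
from h import *
s=read_state(); d=snapshot("wrist")
err([.5935,.300,.106],0)
cv2.imwrite("pics/w6.png",cv2.resize(d["color"][150:320,230:440],None,fx=3.5,fy=3.5,interpolation=cv2.INTER_CUBIC))
print((wproj(d,[.5935,.300,.145],s)-[230,150])*3.5)
E
```

```text
clk 5.17 pos [593.4 300.5 125.1] F [ 0.6 -0.1 -0. ] M [-0.07  0.12 -0.05] w 0.0531
turn(tool,deg) [ 0.13  0.01 -0.1 ]  shift tool now [ 0.1  0.4 19.1]  shift in target frame [ 0.1  0.5 19.1]
[325.68380896 438.07765914]
```

View pics/w6.png

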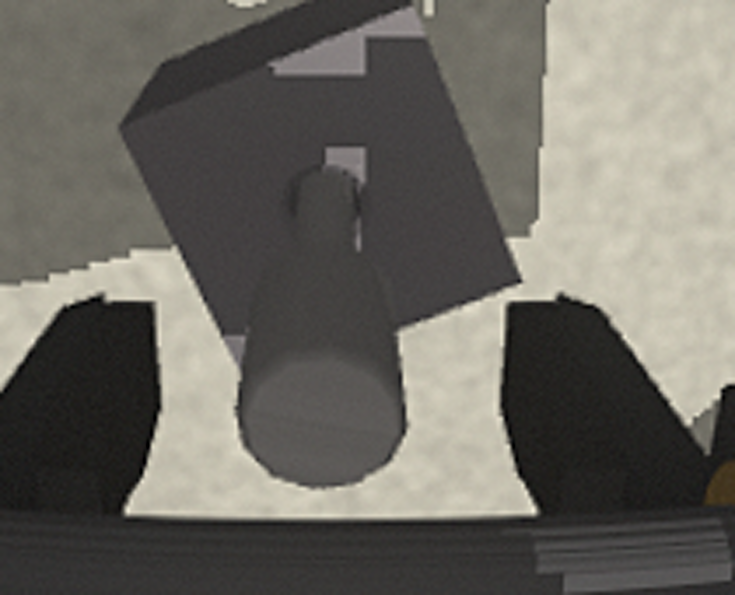

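Call:
drive_tool(
  motion=[
    [0,0,0,-0.7,-0.6,8,0.2],
    [0,0,0,0,0,8,0.2],
    [0,0,0,0,0,5,0.2],
    [0,0,0,0,0,2,0.2],
    [0,0,0,0,0,0,0.2],
  ],
)

```text
clock: 5.8
ee_pos: [0.5931, 0.3013, 0.1011]
eef_rot: [[1.0, -0.002, 0.001], [-0.002, -1.0, -0.002], [0.001, 0.002, -1.0]]
wrist_force: [0.3, 0.5, 0.5]
grip_width: 0.0531
```

```bash
python3 - <<'E'
from h import *
err([.593,.301,.106],0)
E
```

```text
clk 5.80 pos [593.1 301.3 101.1] F [0.3 0.5 0.5] M [-0.09  0.08 -0.02] w 0.0531
turn(tool,deg) [ 0.09 -0.05 -0.1 ]  shift tool now [-0.1  0.3 -4.9]  shift in target frame [-0.1  0.3 -4.9]
```

Call:
drive_tool(
  motion=[
    [0,0,0,0,0,-4,0.2],
    [0,0,0,0,0,0,0.2],
    [0,0,0,0,0,0,-0.5],
    [0,0,0,0,0,0,-0.5],
    [0,0,0,0,0,0,-0.5],
    [0,0,0,0,0,0,-0.8],
    [0,0,0,0,0,0,-0.8],
    [0,0,0,0,0,0,-0.8],
  ],
  grip_force=50,
)

```text
clock: 6.8
ee_pos: [0.5934, 0.3016, 0.1062]
eef_rot: [[1.0, -0.002, 0.002], [-0.002, -1.0, -0.001], [0.002, 0.001, -1.0]]
wrist_force: [0.2, -0.0, 0.5]
grip_width: 0.0227
```

```bash
python3 - <<'E'
from h import *
err([.593,.301,.106],0)
E
```

```text
clk 6.80 pos [593.4 301.6 106.2] F [ 0.2 -0.   0.5] M [-0.05  0.11  0.03] w 0.0227
turn(tool,deg) [ 0.05 -0.09 -0.09]  shift tool now [-0.4  0.6  0.2]  shift in target frame [-0.4  0.6  0.2]
```

Call:
drive_tool(
  motion=[
    [0,0,0,0,0,-6,-0.8],
    [0,0,0,0,0,-12,-0.8],
    [0,0,0,0,0,-15,-0.8],
    [0,0,0,0,0,-15,-0.8],
    [0,0,0,0,0,-20,-0.8],
    [0,0,0,0,0,-20,-0.8],
    [0,0,0,0,0,-20,-0.8],
    [0,0,0,0,0,-20,-0.8],
    [0,0,0,0,0,-15,-0.8],
    [0,0,0,0,0,0,-0.8],
  ],
)

```text
clock: 8.05
ee_pos: [0.594, 0.3017, 0.2627]
eef_rot: [[1.0, -0.002, 0.006], [-0.002, -1.0, 0.002], [0.006, -0.002, -1.0]]
wrist_force: [-0.8, -0.6, -2.0]
grip_width: 0.0228
```

```bash
python3 - <<'E'
from h import *
err([.593,.301,.24],0)
s=read_state()
w=snapshot("wrist"); t=snapshot("top"); sc=snapshot("scene")
err([.593,.301,.24],0)
cv2.imwrite("pics/w7.png",w["color"])
cv2.imwrite("pics/s7.png",sc["color"])
R=s["eef_rot"]; tip=s["ee_pos"]+R@[0,0,.096]; top=s["ee_pos"]-R@[0,0,.039]
print(proj(t,tip),proj(t,top),proj(sc,tip),proj(sc,top),wproj(w,tip,s))
E
```

```text
clk 8.05 pos [594.  301.7 262.7] F [-0.8 -0.6 -2. ] M [-0.09  0.04  0.09] w 0.0228
turn(tool,deg) [-0.1  -0.35 -0.13]  shift tool now [-1.2  0.7 22.7]  shift in target frame [-1.   0.7 22.7]
clk 8.20 pos [592.9 301.2 260.1] F [-0.9 -0.1 -1.1] M [-0.1   0.12 -0.  ] w 0.0228
turn(tool,deg) [ 0.02 -0.15 -0.12]  shift tool now [ 0.1  0.2 20.1]  shift in target frame [ 0.1  0.2 20.1]
[176.68750745 174.36970675] [153.7034516  166.16622817] [437.14615067 259.35315377] [453.00079219 183.46537414] [323.09123734 197.36475492]
```

View pics/w7.png

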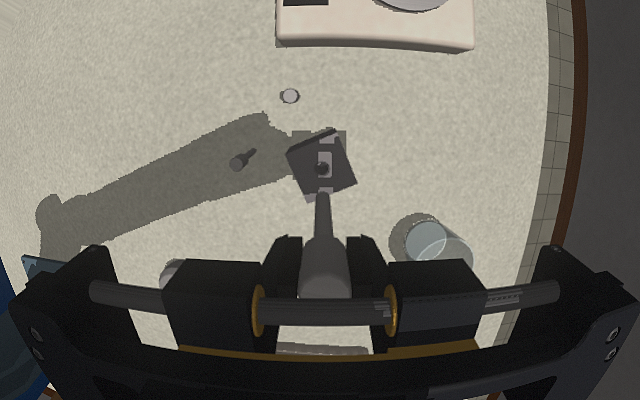

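View pics/s7.png

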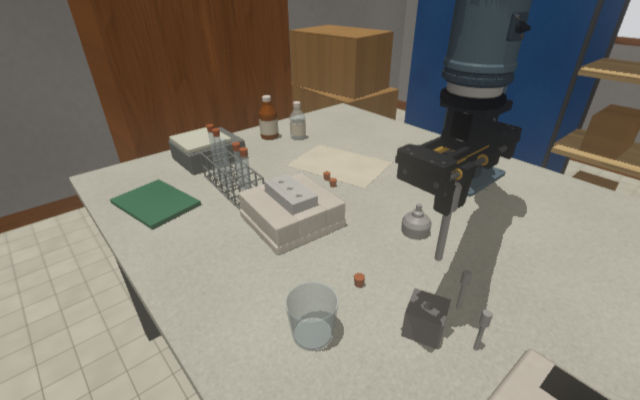

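```bash
python3 - <<'E'
from h import *
s=read_state()
w=snapshot("wrist"); sc=snapshot("scene")
cv2.imwrite("pics/w8.png",cv2.resize(w["color"][150:250,280:370],None,fx=6,fy=6,interpolation=cv2.INTER_CUBIC))
cv2.imwrite("pics/s8.png",cv2.resize(sc["color"][200:280,400:480],None,fx=7,fy=7,interpolation=cv2.INTER_CUBIC))
R=s["eef_rot"]; tip=s["ee_pos"]+R@[0,0,.096]; 
print((wproj(w,tip,s)-[280,150])*6+3,(proj(sc,tip)-[400,200])*7+3, (proj(sc,tip-[0,0,.095])-[400,200])*7+3)
for a in np.arange(0,6.2,.785): print((wproj(w,tip+.006*np.array([np.cos(a),np.sin(a),0]),s)-[280,150])*6+3, (wproj(w,tip+.006*np.array([np.cos(a),np.sin(a),15]),s)-[280,150])*6+3)
E
```

```text
[261.52508126 287.17915502] [262.7038118  422.96991062] [200.75888975 721.59818939]
[305.4016668  287.11060709] [327.40835503 595.96145347]
[292.67996021 257.53712723] [308.64371098 554.84944975]
[261.49644148 245.21742564] [261.83462811 537.61298892]
[230.32929518 257.58136566] [215.05786823 554.93199723]
[217.64824442 287.17433019] [196.37309632 596.08014978]
[230.64377691 316.46256866] [216.01908529 636.41168563]
[261.48568708 328.52237152] [261.84648251 652.90137622]
[292.34956647 316.50955006] [307.69724532 636.45372383]
```

View pics/w8.png

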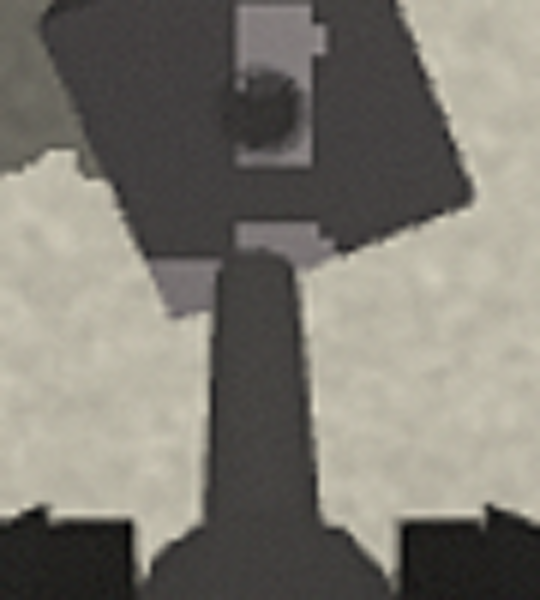

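View pics/s8.png

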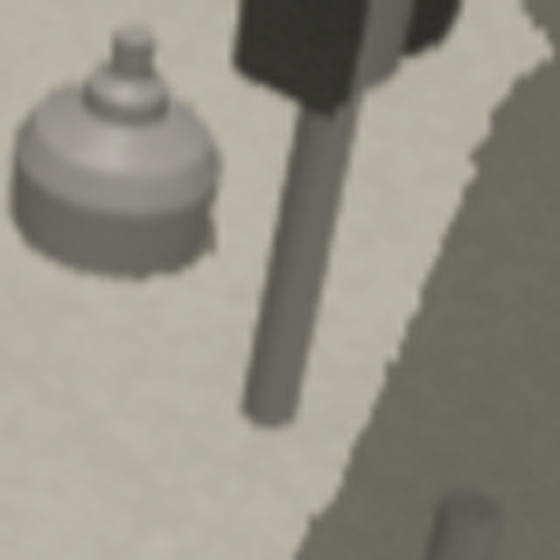

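Call:
drive_tool(
  motion=[
    [0,0,0,-2,30,0,-0.8],
    [0,0,0,-3,50,0,-0.8],
    [0,0,0,-4,55,0,-0.8],
    [0,0,0,-4,55,0,-0.8],
    [0,0,0,-4,55,0,-0.8],
    [0,0,0,-3,55,0,-0.8],
    [0,0,0,-2,25,0,-0.8],
    [0,0,0,0,0,0,-0.8],
    [0,0,0,0,0,0,-0.8],
  ],
)

```text
clock: 9.43
ee_pos: [0.5669, -0.0316, 0.2539]
eef_rot: [[1.0, 0.001, -0.007], [0.001, -1.0, -0.003], [-0.007, 0.003, -1.0]]
wrist_force: [0.9, -0.2, -1.9]
grip_width: 0.0225
```

```bash
python3 - <<'E'
from h import *
s=read_state(); err([.571,-.088,.24],0,s)
w=snapshot("wrist"); err([.571,-.088,.24],0)
cv2.imwrite("pics/w9.png",w["color"])
for p in [[.5704,-.0913,.1],[.5663,-.133,.1],[.5628,-.175,.1]]: print(wproj(w,p,s))
E
```

```text
clk 9.43 pos [566.9 -31.6 253.9] F [ 0.9 -0.2 -1.9] M [-0.04  0.04 -0.02] w 0.0225
turn(tool,deg) [0.17 0.37 0.04]  shift tool now [ 4.2 56.3 14.1]  shift in target frame [ 4.1 56.4 13.9]
clk 9.47 pos [566.9 -31.6 253.9] F [-0.2 -0.2 -1.3] M [-0.09  0.05 -0.03] w 0.0228
turn(tool,deg) [0.18 0.37 0.06]  shift tool now [ 4.2 56.4 14.1]  shift in target frame [ 4.1 56.4 13.9]
[327.39836791 233.07493162]
[323.47943895 266.5663569 ]
[320.47039992 296.37152918]
```

View pics/w9.png

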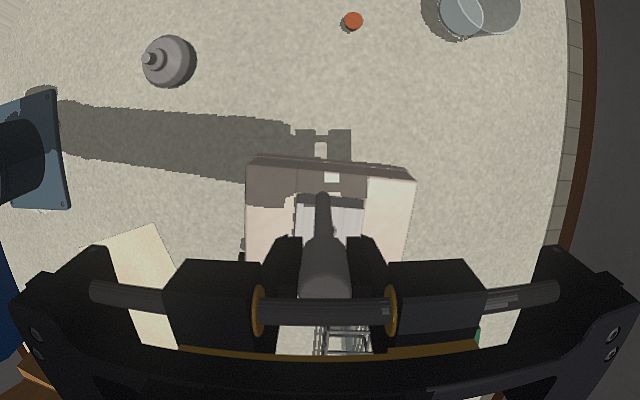

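Call:
drive_tool(
  motion=[
    [0,0,0,0,40,0,-0.8],
    [0,0,0,0,50,0,-0.8],
    [0,0,0,0,50,0,-0.8],
    [0,0,0,0,0,0,-0.8],
    [0,0,0,0,0,0,-0.8],
  ],
)

```text
clock: 10.1
ee_pos: [0.5709, -0.1641, 0.2527]
eef_rot: [[1.0, 0.018, -0.007], [0.018, -1.0, 0.001], [-0.007, -0.001, -1.0]]
wrist_force: [-0.5, 0.6, -2.2]
grip_width: 0.0227
```

```bash
python3 - <<'E'
from h import *
s=read_state(); err([.571,-.088,.24],0,s)
w=snapshot("wrist"); err([.571,-.088,.24],0)
cv2.imwrite("pics/w10.png",cv2.resize(w["color"][80:260,240:420],None,fx=3.3,fy=3.3,interpolation=cv2.INTER_CUBIC))
for p in [[.5704,-.0913,.1],[.5663,-.133,.1],[.5628,-.175,.1]]: print((wproj(w,p,s)-[240,80])*3.3+1)
print((wproj(w,s["ee_pos"]+s["eef_rot"]@[0,0,.096],s)-[240,80])*3.3+1)
E
```

```text
clk 10.10 pos [ 570.9 -164.1  252.7] F [-0.5  0.6 -2.2] M [-0.05  0.06  0.01] w 0.0227
turn(tool,deg) [-0.03  0.41  1.03]  shift tool now [  1.6 -76.1  12.7]  shift in target frame [  0.1 -76.1  12.7]
clk 10.15 pos [ 570.8 -164.5  252.8] F [ 0.1  1.  -1.5] M [-0.1   0.05 -0.02] w 0.0227
turn(tool,deg) [0.   0.41 1.02]  shift tool now [  1.7 -76.5  12.8]  shift in target frame [  0.2 -76.5  12.8]
[282.45211829  86.03572727]
[265.65978508 227.31633929]
[251.91259422 363.48794667]
[275.09865531 388.23019257]
```

View pics/w10.png

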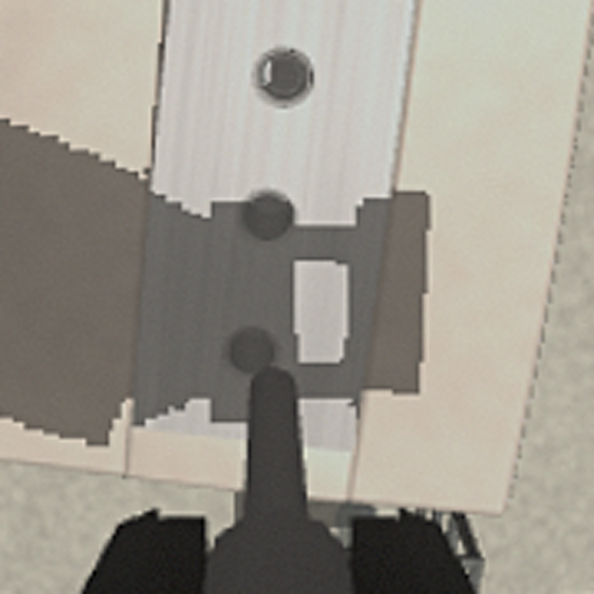

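```bash
python3 - <<'E'
from h import *
s=read_state(); w=snapshot("wrist"); s2=read_state(); print(s2["ee_pos"]-s["ee_pos"])
for u,v in [(284,76),(268,215),(252,351)]:
    print(wcast(w,(240+(u-1)/3.3,80+(v-1)/3.3),.1,s).round(4))
err([.571,-.088,.22],0)
E
```

```text
[-7.02822040e-05  5.61283580e-05  1.05640647e-04]
[ 0.5707 -0.0889  0.1   ]
[ 0.5668 -0.1298  0.1   ]
[ 0.5627 -0.1716  0.1   ]
clk 10.20 pos [ 570.7 -164.5  252.9] F [ 0.4  0.5 -1.2] M [-0.07  0.06  0.02] w 0.0227
turn(tool,deg) [0.   0.4  1.03]  shift tool now [  1.9 -76.5  32.9]  shift in target frame [  0.3 -76.5  32.9]
```

Call:
drive_tool(
  motion=[
    [0,0.4,1,0,-25,0,-0.8],
    [0,0,0,0,-30,0,-0.8],
    [0,0,0,0,-18,0,-0.8],
    [0,0,0,0,0,0,-0.8],
    [0,0,0,0,0,0,-0.8],
  ],
)

```text
clock: 10.82
ee_pos: [0.5707, -0.0852, 0.2529]
eef_rot: [[1.0, 0.007, 0.0], [0.007, -1.0, 0.0], [0.0, -0.0, -1.0]]
wrist_force: [0.4, -0.2, -1.4]
grip_width: 0.0226
```

```bash
python3 - <<'E'
from h import *
err([.5708,-.0886,.215],0)
E
```

```text
clk 10.82 pos [570.7 -85.2 252.9] F [ 0.4 -0.2 -1.4] M [-0.13  0.08 -0.02] w 0.0226
turn(tool,deg) [-0.02 -0.02  0.4 ]  shift tool now [ 0.1  3.4 37.9]  shift in target frame [ 0.1  3.4 37.9]
```

Call:
drive_tool(
  motion=[
    [0,0,0.4,0,3.4,8,-0.8],
    [0,0,0,0,0,10,-0.8],
    [0,0,0,0,0,8,-0.8],
    [0,0,0,0,0,4,-0.8],
    [0,0,0,0,0,0,-0.8],
  ],
)

```text
clock: 11.45
ee_pos: [0.5699, -0.0921, 0.22]
eef_rot: [[1.0, -0.005, -0.001], [-0.005, -1.0, -0.001], [-0.001, 0.001, -1.0]]
wrist_force: [0.8, -0.2, -2.5]
grip_width: 0.0225
```

```bash
python3 - <<'E'
from h import *
err([.5708,-.0886,.215],0)
s=read_state(); w=snapshot("wrist"); t=snapshot("top"); sc=snapshot("scene")
cv2.imwrite("pics/w11.png",cv2.resize(w["color"][150:270,270:380],None,fx=5,fy=5,interpolation=cv2.INTER_CUBIC))
cv2.imwrite("pics/s11.png",cv2.resize(sc["color"][150:250,240:360],None,fx=5,fy=5,interpolation=cv2.INTER_CUBIC))
E
```

```text
clk 11.45 pos [569.9 -92.1 220. ] F [ 0.8 -0.2 -2.5] M [-0.07 -0.01  0.04] w 0.0225
turn(tool,deg) [ 0.06  0.06 -0.29]  shift tool now [ 0.9 -3.5  5. ]  shift in target frame [ 0.9 -3.5  5. ]
```

View pics/w11.png

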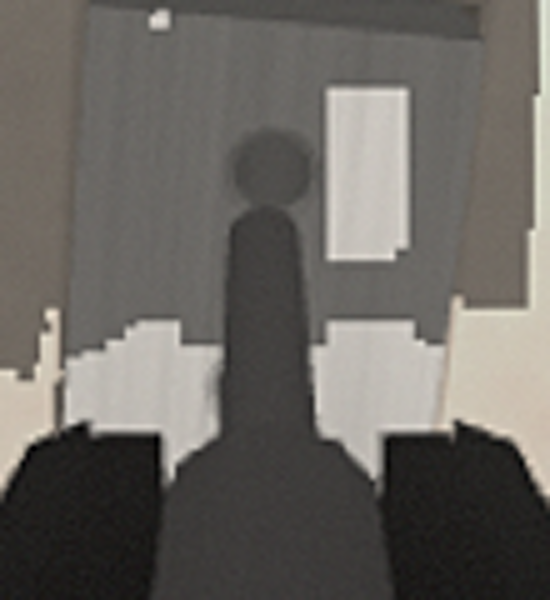

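View pics/s11.png

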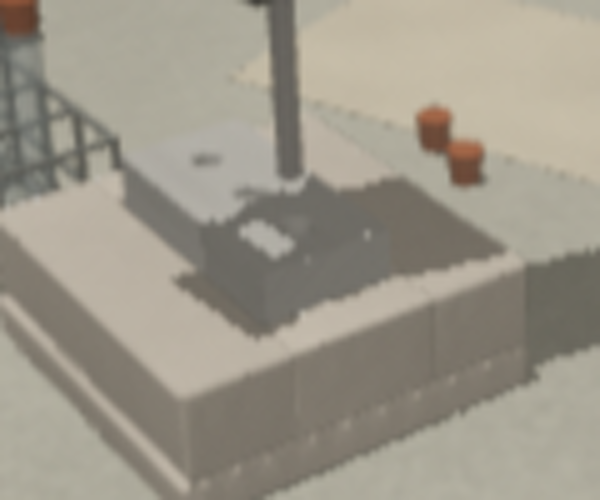

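Call:
drive_tool(
  motion=[
    [0,0,0,0.8,-3.5,0,-0.8],
    [0,0,0,0,0,0,-0.8],
    [0,0,0,0,0,0,-0.8],
  ],
)

```text
clock: 11.98
ee_pos: [0.5717, -0.088, 0.2214]
eef_rot: [[1.0, -0.004, 0.002], [-0.004, -1.0, -0.001], [0.002, 0.001, -1.0]]
wrist_force: [0.1, 0.2, -2.8]
grip_width: 0.0225
```

```bash
python3 - <<'E'
from h import *
s=read_state(); err([.5708,-.0886,.215],0,s)
w=snapshot("wrist"); err([.5708,-.0886,.215],0)
cv2.imwrite("pics/w12.png",cv2.resize(w["color"][150:270,270:380],None,fx=5,fy=5,interpolation=cv2.INTER_CUBIC))
f=lambda p:(wproj(w,p,s)-[270,150])*5+2
print(f([.5708,-.0886,.1]),f([.5708,-.0796,.1]),f(s["ee_pos"]+s["eef_rot"]@[0,.0,.096]),f(s["ee_pos"]+s["eef_rot"]@[0,-.004,.096]))
E
```

```text
clk 11.97 pos [571.7 -88.  221.4] F [ 0.1  0.2 -2.8] M [-0.09  0.08 -0.02] w 0.0225
turn(tool,deg) [ 0.05 -0.09 -0.24]  shift tool now [-1.   0.6  6.4]  shift in target frame [-0.9  0.6  6.4]
clk 12.03 pos [571.8 -87.9 221.3] F [-0.2 -0.3 -2.4] M [-0.08  0.09  0.05] w 0.0228
turn(tool,deg) [ 0.05 -0.08 -0.24]  shift tool now [-1.   0.7  6.3]  shift in target frame [-1.   0.7  6.3]
[261.4840951  197.23864768] [261.25270307 148.88588267] [267.44206042 238.82360378] [267.4599186  215.56548212]
```

View pics/w12.png

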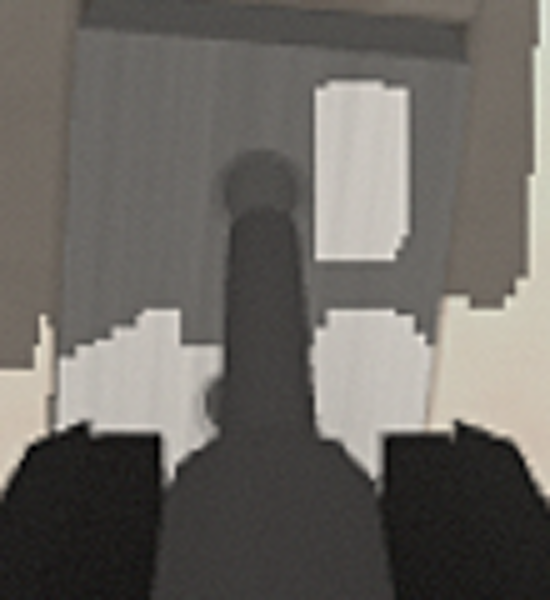

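Call:
drive_tool(
  motion=[
    [0,0,0.2,-0.3,0.9,3,-0.8],
    [0,0,0,0,0,5,-0.8],
    [0,0,0,0,0,5,-0.8],
    [0,0,0,0,0,2,-0.8],
    [0,0,0,0,0,0,-0.8],
    [0,0,0,0,0,0,-0.8],
  ],
)

```text
clock: 12.78
ee_pos: [0.5712, -0.089, 0.2049]
eef_rot: [[1.0, -0.008, 0.001], [-0.008, -1.0, -0.001], [0.001, 0.001, -1.0]]
wrist_force: [-0.6, 0.1, -1.8]
grip_width: 0.0226
```

```bash
python3 - <<'E'
from h import *
s=read_state(); err([.5714,-.0891,.196],0,s)
E
```

```text
clk 12.78 pos [571.2 -89.  204.9] F [-0.6  0.1 -1.8] M [-0.06  0.1   0.02] w 0.0226
turn(tool,deg) [ 0.05 -0.04 -0.47]  shift tool now [0.2 0.1 8.9]  shift in target frame [0.2 0.1 8.9]
```

Tip is ~9 mm above the mouth, on the axis. Lowering slowly.

Call:
drive_tool(
  motion=[
    [0,0,0,0,0,2,-0.8],
    [0,0,0,0,0,2,-0.8],
    [0,0,0,0,0,2,-0.8],
    [0,0,0,0,0,2,-0.8],
    [0,0,0,0,0,1.5,-0.8],
    [0,0,0,0,0,1.5,-0.8],
  ],
)

```text
clock: 13.52
ee_pos: [0.5714, -0.089, 0.1934]
eef_rot: [[1.0, -0.008, 0.001], [-0.008, -1.0, -0.001], [0.001, 0.001, -1.0]]
wrist_force: [0.4, 0.1, -1.9]
grip_width: 0.0227
```

```bash
python3 - <<'E'
from h import *
s=read_state(); err([.5714,-.0891,.196],0,s)
E
```

```text
clk 13.53 pos [571.4 -89.  193.4] F [ 0.4  0.1 -1.9] M [-0.08  0.08 -0.  ] w 0.0227
turn(tool,deg) [ 0.05 -0.08 -0.46]  shift tool now [-0.   0.1 -2.6]  shift in target frame [-0.   0.1 -2.6]
```

Call:
drive_tool(
  motion=[
    [0,0,0,0,0,2,-0.8],
    [0,0,0,0,0,2,-0.8],
    [0,0,0,0,0,2,-0.8],
    [0,0,0,0,0,2,-0.8],
  ],
)

```text
clock: 14.02
ee_pos: [0.5715, -0.089, 0.1849]
eef_rot: [[1.0, -0.008, 0.001], [-0.008, -1.0, -0.001], [0.001, 0.001, -1.0]]
wrist_force: [-0.6, -0.1, -2.0]
grip_width: 0.0222
```

```bash
python3 - <<'E'
from h import *
s=read_state(); err([.5714,-.0891,.196],0,s)
E
```

```text
clk 14.03 pos [571.5 -89.  184.9] F [-0.6 -0.1 -2. ] M [-0.07  0.02  0.05] w 0.0222
turn(tool,deg) [ 0.05 -0.08 -0.46]  shift tool now [ -0.1   0.1 -11.1]  shift in target frame [ -0.1   0.1 -11.1]
```

Call:
drive_tool(
  motion=[
    [0,0,0,0,0,4,-0.8],
    [0,0,0,0,0,4,-0.8],
    [0,0,0,0,0,4,-0.8],
    [0,0,0,0,0,4,-0.8],
    [0,0,0,0,0,3,-0.8],
    [0,0,0,0,0,1.5,-0.8],
  ],
)

```text
clock: 14.78
ee_pos: [0.5714, -0.089, 0.1627]
eef_rot: [[1.0, -0.008, 0.001], [-0.008, -1.0, -0.001], [0.001, 0.001, -1.0]]
wrist_force: [0.2, -0.2, -1.5]
grip_width: 0.0228
```

```bash
python3 - <<'E'
from h import *
s=read_state(); err([.5714,-.0891,.154],0,s)
E
```

```text
clk 14.78 pos [571.4 -89.  162.7] F [ 0.2 -0.2 -1.5] M [-0.13  0.03 -0.04] w 0.0228
turn(tool,deg) [ 0.06 -0.06 -0.46]  shift tool now [0.  0.1 8.7]  shift in target frame [0.  0.1 8.7]
```

Call:
drive_tool(
  motion=[
    [0,0,0,0,0,1.5,-0.8],
    [0,0,0,0,0,1.5,-0.8],
    [0,0,0,0,0,1.5,-0.8],
    [0,0,0,0,0,1,-0.8],
    [0,0,0,0,0,1,-0.8],
    [0,0,0,0,0,1,-0.8],
    [0,0,0,0,0,1,-0.8],
    [0,0,0,0,0,1,-0.8],
  ],
)

```text
clock: 15.78
ee_pos: [0.5716, -0.089, 0.1528]
eef_rot: [[1.0, -0.008, 0.001], [-0.008, -1.0, -0.001], [0.001, 0.001, -1.0]]
wrist_force: [0.4, -0.1, -2.2]
grip_width: 0.023
```

```bash
python3 - <<'E'
from h import *
s=read_state(); err([.5714,-.0891,.154],0,s)
E
```

```text
clk 15.78 pos [571.6 -89.  152.8] F [ 0.4 -0.1 -2.2] M [-0.04  0.06 -0.01] w 0.0230
turn(tool,deg) [ 0.05 -0.08 -0.46]  shift tool now [-0.2  0.1 -1.2]  shift in target frame [-0.2  0.1 -1.2]
```

Call:
drive_tool(
  motion=[
    [0,0,0,0,0,1,-0.8],
    [0,0,0,0,0,1,-0.8],
    [0,0,0,0,0,1,-0.8],
    [0,0,0,0,0,1,-0.8],
    [0,0,0,0,0,1,-0.8],
    [0,0,0,0,0,1,-0.8],
  ],
)

```text
clock: 16.52
ee_pos: [0.5715, -0.089, 0.1463]
eef_rot: [[1.0, -0.008, 0.001], [-0.008, -1.0, -0.001], [0.001, 0.001, -1.0]]
wrist_force: [0.3, 1.3, -2.5]
grip_width: 0.0224
```

```bash
python3 - <<'E'
from h import *
s=read_state(); err([.5714,-.0891,.146],0,s)
E
```

```text
clk 16.52 pos [571.5 -89.  146.3] F [ 0.3  1.3 -2.5] M [-0.02  0.14 -0.03] w 0.0224
turn(tool,deg) [ 0.05 -0.08 -0.46]  shift tool now [-0.1  0.1  0.3]  shift in target frame [-0.1  0.1  0.3]
```

Call:
drive_tool(
  motion=[
    [0,0,0,0,0,1,-0.8],
    [0,0,0,0,0,1,-0.8],
    [0,0,0,0,0,1,-0.8],
    [0,0,0,0,0,1,-0.8],
  ],
)

```text
clock: 17.02
ee_pos: [0.5715, -0.089, 0.1421]
eef_rot: [[1.0, -0.008, 0.001], [-0.008, -1.0, -0.001], [0.001, 0.001, -1.0]]
wrist_force: [-0.2, 0.2, -1.4]
grip_width: 0.0226
```

```bash
python3 - <<'E'
from h import *
s=read_state(); err([.5714,-.0891,.146],0,s)
E
```

```text
clk 17.02 pos [571.5 -89.  142.1] F [-0.2  0.2 -1.4] M [-0.11  0.13 -0.02] w 0.0226
turn(tool,deg) [ 0.05 -0.07 -0.46]  shift tool now [-0.1  0.1 -3.9]  shift in target frame [-0.1  0.1 -3.9]
```

Call:
drive_tool(
  motion=[
    [0,0,0,0,0,1,-0.8],
    [0,0,0,0,0,1,-0.8],
    [0,0,0,0,0,1,-0.8],
    [0,0,0,0,0,1,-0.8],
    [0,0,0,0,0,0.7,-0.8],
  ],
)

```text
clock: 17.65
ee_pos: [0.5715, -0.089, 0.137]
eef_rot: [[1.0, -0.008, 0.001], [-0.008, -1.0, -0.001], [0.001, 0.001, -1.0]]
wrist_force: [-0.5, 0.5, -2.4]
grip_width: 0.0229
```

```bash
python3 - <<'E'
from h import *
s=read_state(); err([.5714,-.0891,.136],0,s)
E
```

```text
clk 17.65 pos [571.5 -89.  137. ] F [-0.5  0.5 -2.4] M [-0.03  0.16  0.02] w 0.0229
turn(tool,deg) [ 0.05 -0.07 -0.46]  shift tool now [-0.1  0.1  1. ]  shift in target frame [-0.1  0.1  1. ]
```

Call:
drive_tool(
  motion=[
    [0,0,0,0,0,0.7,-0.8],
    [0,0,0,0,0,0.7,-0.8],
  ],
)

```text
clock: 17.9
ee_pos: [0.5716, -0.0891, 0.1361]
eef_rot: [[1.0, -0.008, 0.001], [-0.008, -1.0, -0.001], [0.001, 0.001, -1.0]]
wrist_force: [-2.9, 0.9, 9.0]
grip_width: 0.0225
```

Call:
drive_tool(
  motion=[
    [0,0,0,0,0,0.7,-0.8],
    [0,0,0,0,0,0.7,-0.8],
  ],
)

```text
clock: 18.15
ee_pos: [0.5717, -0.089, 0.1361]
eef_rot: [[1.0, -0.008, 0.001], [-0.008, -1.0, 0.0], [0.001, -0.0, -1.0]]
wrist_force: [-3.2, 1.1, 6.6]
grip_width: 0.0226
```

Call:
drive_tool(
  motion=[
    [0,0,0,0,0,0.8,-0.8],
    [0,0,0,0,0,0.8,-0.8],
    [0,0,0,0,0,0.8,-0.8],
  ],
)

```text
clock: 18.52
ee_pos: [0.5717, -0.089, 0.1361]
eef_rot: [[1.0, -0.008, 0.002], [-0.008, -1.0, 0.002], [0.002, -0.002, -1.0]]
wrist_force: [-3.3, 1.3, 8.0]
grip_width: 0.0229
```

Call:
drive_tool(
  motion=[
    [0,0,0,0,0,0.8,-0.8],
    [0,0,0,0,0,0.8,-0.8],
    [0,0,0,0,0,0.8,-0.8],
    [0,0,0,0,0,0.8,-0.8],
  ],
)

```text
clock: 19.02
ee_pos: [0.5717, -0.089, 0.1361]
eef_rot: [[1.0, -0.009, 0.002], [-0.009, -1.0, 0.004], [0.002, -0.004, -1.0]]
wrist_force: [-4.0, 1.4, 6.1]
grip_width: 0.0225
```

```bash
python3 - <<'E'
from h import *
s=read_state(); err([.5714,-.0891,.235],0,s)
E
```

```text
clk 19.02 pos [571.7 -89.  136.1] F [-4.   1.4  6.1] M [ 0.09  0.84 -0.01] w 0.0225
turn(tool,deg) [-0.21 -0.11 -0.5 ]  shift tool now [ -0.1  -0.3 -98.9]  shift in target frame [ -0.3   0.1 -98.9]
```

Call:
drive_tool(
  motion=[
    [0,0,0,0,0,-3,-0.8],
    [0,0,0,0,0,-8,-0.8],
    [0,0,0,0,0,-10,-0.8],
    [0,0,0,0,0,-12,-0.8],
    [0,0,0,0,0,-12,-0.8],
    [0,0,0,0,0,-12,-0.8],
    [0,0,0,0,0,-10,-0.8],
    [0,0,0,0,0,-4,-0.8],
    [0,0,0,0,0,0,-0.8],
  ],
)

```text
clock: 20.15
ee_pos: [0.5722, -0.0895, 0.213]
eef_rot: [[1.0, -0.009, 0.004], [-0.009, -1.0, 0.003], [0.004, -0.003, -1.0]]
wrist_force: [-0.9, -0.4, -1.6]
grip_width: 0.0229
```

```bash
python3 - <<'E'
from h import *
s=read_state(); err([.5674,-.1305,.205],0,s)
E
```

```text
clk 20.15 pos [572.2 -89.5 213. ] F [-0.9 -0.4 -1.6] M [-0.03  0.09  0.01] w 0.0229
turn(tool,deg) [-0.19 -0.25 -0.51]  shift tool now [-4.5 41.1  7.8]  shift in target frame [-4.8 41.   8. ]
```

Call:
drive_tool(
  motion=[
    [-0.2,-0.25,-0.5,-1,10,0,-0.8],
    [0,0,0,-2,14,0,-0.8],
    [0,0,0,-1.2,12,0,-0.8],
    [0,0,0,0,4,0,-0.8],
    [0,0,0,0,0,0,-0.8],
    [0,0,0,0,0,0,-0.8],
  ],
)

```text
clock: 20.9
ee_pos: [0.5665, -0.1335, 0.2116]
eef_rot: [[1.0, -0.001, -0.003], [-0.001, -1.0, -0.001], [-0.003, 0.001, -1.0]]
wrist_force: [0.1, 0.9, -1.6]
grip_width: 0.0228
```

```bash
python3 - <<'E'
from h import *
s=read_state(); err([.5674,-.1305,.205],0,s)
w=snapshot("wrist")
cv2.imwrite("pics/w13.png",cv2.resize(w["color"][120:270,260:390],None,fx=4,fy=4,interpolation=cv2.INTER_CUBIC))
f=lambda p:(wproj(w,p,s)-[260,120])*4+1.5
print(f([.5708,-.0886,.1]),f([.5668,-.13,.1]),f([.5668,-.121,.1]),f(s["ee_pos"]+s["eef_rot"]@[0,.0,.096]))
E
```

```text
clk 20.90 pos [ 566.5 -133.5  211.6] F [ 0.1  0.9 -1.6] M [-0.04  0.03 -0.01] w 0.0228
turn(tool,deg) [ 0.04  0.16 -0.08]  shift tool now [ 0.9 -3.   6.6]  shift in target frame [ 0.9 -3.   6.6]
[275.98462004  82.30548927] [256.75516728 272.69833236] [256.75680905 232.44260414] [253.8288854  310.93912433]
```

View pics/w13.png

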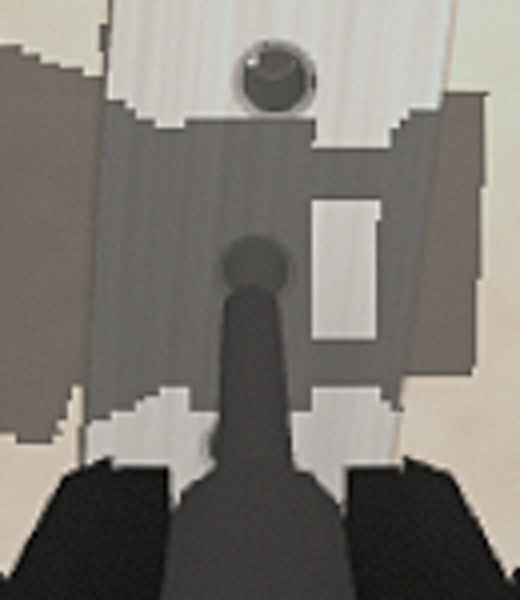

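Call:
drive_tool(
  motion=[
    [0,0.1,0,0.8,-2.8,2,-0.8],
    [0,0,0,0,0,2,-0.8],
    [0,0,0,0,0,1,-0.8],
    [0,0,0,0,0,0,-0.8],
  ],
)

```text
clock: 21.45
ee_pos: [0.5676, -0.1291, 0.2061]
eef_rot: [[1.0, 0.001, -0.001], [0.001, -1.0, -0.0], [-0.001, 0.0, -1.0]]
wrist_force: [0.5, 0.6, -2.1]
grip_width: 0.0226
```

```bash
python3 - <<'E'
from h import *
s=read_state(); err([.5674,-.1303,.196],0,s)
E
```

```text
clk 21.45 pos [ 567.6 -129.1  206.1] F [ 0.5  0.6 -2.1] M [-0.06  0.07  0.03] w 0.0226
turn(tool,deg) [0.02 0.07 0.04]  shift tool now [-0.1  1.2 10.1]  shift in target frame [-0.2  1.2 10.1]
```

Call:
drive_tool(
  motion=[
    [0,0,0,-0.2,1,2,-0.8],
    [0,0,0,0,0,2,-0.8],
    [0,0,0,0,0,2,-0.8],
    [0,0,0,0,0,2,-0.8],
    [0,0,0,0,0,2,-0.8],
    [0,0,0,0,0,2,-0.8],
    [0,0,0,0,0,2,-0.8],
  ],
)

```text
clock: 22.32
ee_pos: [0.5673, -0.1303, 0.1912]
eef_rot: [[1.0, 0.0, -0.001], [0.0, -1.0, -0.0], [-0.001, 0.0, -1.0]]
wrist_force: [0.2, 0.4, -2.3]
grip_width: 0.023
```

```bash
python3 - <<'E'
from h import *
s=read_state(); err([.5674,-.1303,.196],0,s)
E
```

```text
clk 22.32 pos [ 567.3 -130.3  191.2] F [ 0.2  0.4 -2.3] M [-0.1   0.03  0.03] w 0.0230
turn(tool,deg) [0.02 0.06 0.03]  shift tool now [ 0.1 -0.  -4.8]  shift in target frame [ 0.1 -0.  -4.8]
```

Entered the middle well freely. Continue to just above the 18 mm disc level (TCP 0.154).

Call:
drive_tool(
  motion=[
    [0,0,0,0,0,3,-0.8],
    [0,0,0,0,0,4,-0.8],
    [0,0,0,0,0,4,-0.8],
    [0,0,0,0,0,4,-0.8],
    [0,0,0,0,0,4,-0.8],
    [0,0,0,0,0,4,-0.8],
    [0,0,0,0,0,3,-0.8],
    [0,0,0,0,0,2,-0.8],
    [0,0,0,0,0,1,-0.8],
  ],
)

```text
clock: 23.45
ee_pos: [0.5673, -0.1303, 0.1599]
eef_rot: [[1.0, 0.001, -0.001], [0.001, -1.0, -0.0], [-0.001, 0.0, -1.0]]
wrist_force: [-0.6, 0.2, -1.8]
grip_width: 0.0227
```

Call:
drive_tool(
  motion=[
    [0,0,0,0,0,1,-0.8],
    [0,0,0,0,0,1,-0.8],
    [0,0,0,0,0,0.7,-0.8],
  ],
)

```text
clock: 23.82
ee_pos: [0.5674, -0.1303, 0.1573]
eef_rot: [[1.0, 0.001, -0.001], [0.001, -1.0, -0.0], [-0.001, 0.0, -1.0]]
wrist_force: [-0.1, 0.4, -2.1]
grip_width: 0.0228
```

Call:
drive_tool(
  motion=[
    [0,0,0,0,0,1,-0.8],
    [0,0,0,0,0,0.8,-0.8],
    [0,0,0,0,0,0.8,-0.8],
    [0,0,0,0,0,0.8,-0.8],
    [0,0,0,0,0,0.8,-0.8],
  ],
)

```text
clock: 24.45
ee_pos: [0.5675, -0.1303, 0.1529]
eef_rot: [[1.0, 0.001, -0.001], [0.001, -1.0, -0.0], [-0.001, 0.0, -1.0]]
wrist_force: [-0.4, 0.7, -2.3]
grip_width: 0.0221
```

Call:
drive_tool(
  motion=[
    [0,0,0,0,0,0.8,-0.8],
    [0,0,0,0,0,1,-0.8],
    [0,0,0,0,0,1,-0.8],
    [0,0,0,0,0,1,-0.8],
    [0,0,0,0,0,0.8,-0.8],
  ],
)

```text
clock: 25.08
ee_pos: [0.5675, -0.1304, 0.1479]
eef_rot: [[1.0, 0.001, -0.001], [0.001, -1.0, -0.0], [-0.001, 0.0, -1.0]]
wrist_force: [-0.1, -0.2, -1.8]
grip_width: 0.0228
```

Call:
drive_tool(
  motion=[
    [0,0,0,0,0,0.8,-0.8],
    [0,0,0,0,0,0.8,-0.8],
    [0,0,0,0,0,0.8,-0.8],
    [0,0,0,0,0,0.8,-0.8],
  ],
)

```text
clock: 25.58
ee_pos: [0.568, -0.1306, 0.146]
eef_rot: [[1.0, 0.0, 0.0], [0.0, -1.0, -0.0], [0.0, 0.0, -1.0]]
wrist_force: [-3.0, 1.6, 8.3]
grip_width: 0.0228
```

Bottomed at TCP 0.146 → about 50 mm in. Hold the press for a second.

Call:
drive_tool(
  motion=[
    [0,0,0,0,0,0.8,-0.8],
    [0,0,0,0,0,0.8,-0.8],
    [0,0,0,0,0,0.8,-0.8],
    [0,0,0,0,0,0.8,-0.8],
  ],
)

```text
clock: 26.08
ee_pos: [0.568, -0.1306, 0.146]
eef_rot: [[1.0, 0.0, 0.0], [0.0, -1.0, 0.002], [0.0, -0.002, -1.0]]
wrist_force: [-2.2, 0.1, 6.9]
grip_width: 0.0227
```

Call:
drive_tool(
  motion=[
    [0,0,0,0,0,0.8,-0.8],
    [0,0,0,0,0,0.8,-0.8],
    [0,0,0,0,0,0.8,-0.8],
    [0,0,0,0,0,0.8,-0.8],
  ],
)

```text
clock: 26.58
ee_pos: [0.5679, -0.1307, 0.146]
eef_rot: [[1.0, -0.0, 0.001], [-0.0, -1.0, 0.004], [0.001, -0.004, -1.0]]
wrist_force: [-1.3, 1.1, 6.1]
grip_width: 0.0227
```

Call:
drive_tool(
  motion=[
    [0,0,0,0,0,-3,-0.8],
    [0,0,0,0,0,-8,-0.8],
    [0,0,0,0,0,-10,-0.8],
    [0,0,0,0,0,-12,-0.8],
    [0,0,0,0,0,-12,-0.8],
    [0,0,0,0,0,-10,-0.8],
    [0,0,0,0,0,-6,-0.8],
    [0,0,0,0,0,-2,-0.8],
    [0,0,0,0,0,0,-0.8],
  ],
)

```text
clock: 27.7
ee_pos: [0.5682, -0.131, 0.214]
eef_rot: [[1.0, -0.0, 0.002], [-0.0, -1.0, 0.003], [0.002, -0.003, -1.0]]
wrist_force: [-0.3, -0.7, -1.6]
grip_width: 0.0224
```

```bash
python3 - <<'E'
from h import *
s=read_state(); err([.5634,-.1720,.211],0,s)
E
```

```text
clk 27.70 pos [ 568.2 -131.   214. ] F [-0.3 -0.7 -1.6] M [-0.05  0.12  0.06] w 0.0224
turn(tool,deg) [-0.19 -0.13 -0.01]  shift tool now [-4.8 41.   2.8]  shift in target frame [-4.8 41.   3. ]
```

Call:
drive_tool(
  motion=[
    [-0.2,-0.1,0,-1,9,0,-0.8],
    [0,0,0,-2,13,0,-0.8],
    [0,0,0,-1.2,11,0,-0.8],
    [0,0,0,0,4,0,-0.8],
    [0,0,0,0,0,0,-0.8],
    [0,0,0,0,0,0,-0.8],
  ],
)

```text
clock: 28.45
ee_pos: [0.5627, -0.1717, 0.2128]
eef_rot: [[1.0, -0.002, -0.002], [-0.002, -1.0, -0.001], [-0.002, 0.001, -1.0]]
wrist_force: [0.1, -0.3, -2.6]
grip_width: 0.0226
```

```bash
python3 - <<'E'
from h import *
s=read_state(); err([.5634,-.1720,.196],0,s)
w=snapshot("wrist")
cv2.imwrite("pics/w14.png",cv2.resize(w["color"][120:270,260:390],None,fx=4,fy=4,interpolation=cv2.INTER_CUBIC))
f=lambda p:(wproj(w,p,s)-[260,120])*4+1.5
print(f([.5668,-.13,.1]),f([.5628,-.1716,.1]),f([.5628,-.1626,.1]),f(s["ee_pos"]+s["eef_rot"]@[0,.0,.096]))
E
```

```text
clk 28.45 pos [ 562.7 -171.7  212.8] F [ 0.1 -0.3 -2.6] M [-0.03  0.04 -0.02] w 0.0226
turn(tool,deg) [ 0.04  0.1  -0.11]  shift tool now [ 0.7  0.3 16.8]  shift in target frame [ 0.7  0.3 16.8]
[274.39247433  96.45124723] [255.43380363 285.95030906] [255.40489656 246.13085596] [253.83426503 310.94348007]
```

View pics/w14.png

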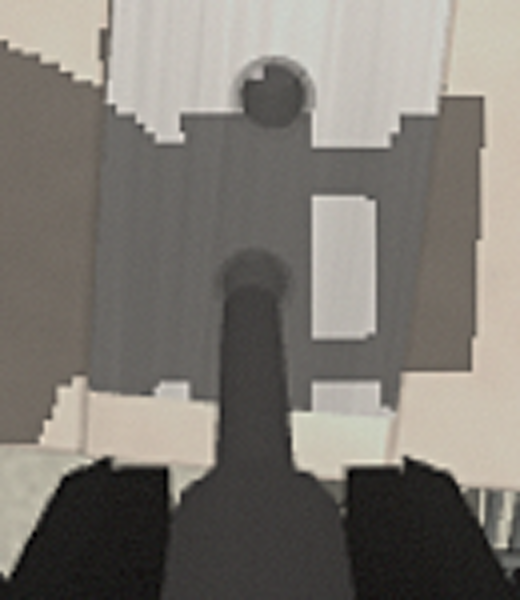

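Picture: right well's mouth around (254, 270), rod tip at (252, 290) lined up with it; mid well at (274, 94) as predicted. Descend.

Call:
drive_tool(
  motion=[
    [0,0.1,-0.1,0.6,0.2,3,-0.8],
    [0,0,0,0,0,3,-0.8],
    [0,0,0,0,0,2,-0.8],
    [0,0,0,0,0,1,-0.8],
    [0,0,0,0,0,0,-0.8],
  ],
)

```text
clock: 29.12
ee_pos: [0.5635, -0.1707, 0.2029]
eef_rot: [[1.0, 0.002, -0.0], [0.002, -1.0, -0.0], [-0.0, 0.0, -1.0]]
wrist_force: [-0.3, 0.3, -1.1]
grip_width: 0.0229
```

```bash
python3 - <<'E'
from h import *
s=read_state(); err([.5634,-.1720,.196],0,s)
E
```

```text
clk 29.12 pos [ 563.5 -170.7  202.9] F [-0.3  0.3 -1.1] M [-0.1  -0.02 -0.02] w 0.0229
turn(tool,deg) [0.01 0.02 0.11]  shift tool now [-0.1  1.3  6.9]  shift in target frame [-0.1  1.3  6.9]
```

Call:
drive_tool(
  motion=[
    [0,0,0,-0.1,1.2,1,-0.8],
    [0,0,0,0,0,2,-0.8],
    [0,0,0,0,0,2,-0.8],
    [0,0,0,0,0,2,-0.8],
    [0,0,0,0,0,2,-0.8],
    [0,0,0,0,0,2,-0.8],
  ],
)

```text
clock: 29.88
ee_pos: [0.5635, -0.1721, 0.1914]
eef_rot: [[1.0, 0.002, 0.0], [0.002, -1.0, -0.0], [0.0, 0.0, -1.0]]
wrist_force: [0.6, 0.2, -2.2]
grip_width: 0.0229
```

```bash
python3 - <<'E'
from h import *
s=read_state(); err([.5634,-.1720,.196],0,s)
E
```

```text
clk 29.88 pos [ 563.5 -172.1  191.4] F [ 0.6  0.2 -2.2] M [-0.02  0.03  0.05] w 0.0229
turn(tool,deg) [ 0.02 -0.01  0.1 ]  shift tool now [-0.1 -0.1 -4.6]  shift in target frame [-0.1 -0.1 -4.6]
```

Call:
drive_tool(
  motion=[
    [0,0,0,0,0,3,-0.8],
    [0,0,0,0,0,4,-0.8],
    [0,0,0,0,0,4,-0.8],
    [0,0,0,0,0,4,-0.8],
    [0,0,0,0,0,4,-0.8],
    [0,0,0,0,0,4,-0.8],
    [0,0,0,0,0,3,-0.8],
    [0,0,0,0,0,2,-0.8],
    [0,0,0,0,0,1,-0.8],
  ],
)

```text
clock: 31.0
ee_pos: [0.5634, -0.172, 0.16]
eef_rot: [[1.0, 0.002, -0.0], [0.002, -1.0, -0.0], [-0.0, 0.0, -1.0]]
wrist_force: [0.2, 0.1, -1.6]
grip_width: 0.0226
```

Call:
drive_tool(
  motion=[
    [0,0,0,0,0,1,-0.8],
    [0,0,0,0,0,1,-0.8],
    [0,0,0,0,0,0.8,-0.8],
  ],
)

```text
clock: 31.38
ee_pos: [0.5636, -0.1721, 0.1573]
eef_rot: [[1.0, 0.002, 0.0], [0.002, -1.0, -0.0], [0.0, 0.0, -1.0]]
wrist_force: [-0.3, -0.1, -2.2]
grip_width: 0.0227
```

Call:
drive_tool(
  motion=[
    [0,0,0,0,0,0.8,-0.8],
    [0,0,0,0,0,0.8,-0.8],
    [0,0,0,0,0,0.8,-0.8],
    [0,0,0,0,0,0.8,-0.8],
    [0,0,0,0,0,0.8,-0.8],
  ],
)

```text
clock: 32.0
ee_pos: [0.564, -0.1723, 0.154]
eef_rot: [[1.0, 0.002, 0.001], [0.002, -1.0, -0.0], [0.001, 0.0, -1.0]]
wrist_force: [-3.9, 1.6, 8.4]
grip_width: 0.0228
```

Bottomed at 0.154 → 42 mm in. Consistent: left 60 (clear), mid 50, right 42. Hold the press, then lift.

Call:
drive_tool(
  motion=[
    [0,0,0,0,0,0.8,-0.8],
    [0,0,0,0,0,0.8,-0.8],
    [0,0,0,0,0,0.8,-0.8],
    [0,0,0,0,0,0.8,-0.8],
  ],
)

```text
clock: 32.5
ee_pos: [0.564, -0.1726, 0.1541]
eef_rot: [[1.0, 0.001, 0.001], [0.001, -1.0, 0.001], [0.001, -0.001, -1.0]]
wrist_force: [-2.5, 1.4, 5.9]
grip_width: 0.0224
```

Call:
drive_tool(
  motion=[
    [0,0,0,0,0,0.8,-0.8],
    [0,0,0,0,0,0.8,-0.8],
    [0,0,0,0,0,0.8,-0.8],
    [0,0,0,0,0,0.8,-0.8],
  ],
)

```text
clock: 33.0
ee_pos: [0.5639, -0.1726, 0.1541]
eef_rot: [[1.0, 0.001, 0.002], [0.001, -1.0, 0.003], [0.002, -0.003, -1.0]]
wrist_force: [-2.0, 1.2, 6.3]
grip_width: 0.0226
```

Call:
drive_tool(
  motion=[
    [0,0,0,0,0,-3,-0.8],
    [0,0,0,0,0,-8,-0.8],
    [0,0,0,0,0,-12,-0.8],
    [0,0,0,0,0,-12,-0.8],
    [0,0,0,0,0,-12,-0.8],
    [0,0,0,0,0,-7,-0.8],
    [0,0,0,0,0,-2,-0.8],
    [0,0,0,0,0,0,-0.8],
  ],
)

```text
clock: 34.0
ee_pos: [0.5643, -0.1729, 0.2146]
eef_rot: [[1.0, 0.001, 0.004], [0.001, -1.0, 0.003], [0.004, -0.003, -1.0]]
wrist_force: [0.4, -0.4, -1.7]
grip_width: 0.0225
```

```bash
python3 - <<'E'
from h import *
s=read_state(); err([.5715,-.089,.205],0,s)
E
```

```text
clk 34.00 pos [ 564.3 -172.9  214.6] F [ 0.4 -0.4 -1.7] M [-0.07  0.09 -0.02] w 0.0225
turn(tool,deg) [-0.15 -0.21  0.06]  shift tool now [  7.3 -83.9   9.8]  shift in target frame [  7.2 -83.9   9.6]
```

Call:
drive_tool(
  motion=[
    [-0.1,-0.2,0,1,-12,0,-0.8],
    [0,0,0,2,-20,0,-0.8],
    [0,0,0,2,-20,0,-0.8],
    [0,0,0,1,-16,0,-0.8],
    [0,0,0,0.5,-8,0,-0.8],
    [0,0,0,0,0,0,-0.8],
    [0,0,0,0,0,0,-0.8],
    [0,0,0,0,0,0,-0.8],
  ],
)

```text
clock: 35.0
ee_pos: [0.5697, -0.0924, 0.2127]
eef_rot: [[1.0, 0.001, -0.004], [0.001, -1.0, 0.001], [-0.004, -0.001, -1.0]]
wrist_force: [-0.7, -0.7, -1.9]
grip_width: 0.0227
```

```bash
python3 - <<'E'
from h import *
s=read_state(); err([.5715,-.089,.205],0,s)
E
```

```text
clk 35.00 pos [569.7 -92.4 212.7] F [-0.7 -0.7 -1.9] M [-0.05  0.07  0.05] w 0.0227
turn(tool,deg) [-0.04  0.24  0.04]  shift tool now [ 1.8 -3.4  7.6]  shift in target frame [ 1.8 -3.4  7.7]
```

Call:
drive_tool(
  motion=[
    [0,0.2,0,1.5,-3,2,-0.8],
    [0,0,0,0,0,2,-0.8],
    [0,0,0,0,0,1,-0.8],
    [0,0,0,0,0,0,-0.8],
  ],
)

```text
clock: 35.5
ee_pos: [0.5711, -0.0903, 0.2072]
eef_rot: [[1.0, -0.001, -0.0], [-0.001, -1.0, 0.0], [-0.0, -0.0, -1.0]]
wrist_force: [0.4, -0.4, -1.5]
grip_width: 0.0223
```

```bash
python3 - <<'E'
from h import *
s=read_state(); err([.5715,-.089,.196],0,s)
w=snapshot("wrist")
cv2.imwrite("pics/w15.png",cv2.resize(w["color"][150:270,270:380],None,fx=5,fy=5,interpolation=cv2.INTER_CUBIC))
E
```

```text
clk 35.50 pos [571.1 -90.3 207.2] F [ 0.4 -0.4 -1.5] M [-0.09  0.08  0.06] w 0.0223
turn(tool,deg) [-0.03  0.03 -0.06]  shift tool now [ 0.4 -1.3 11.2]  shift in target frame [ 0.4 -1.3 11.2]
```

View pics/w15.png

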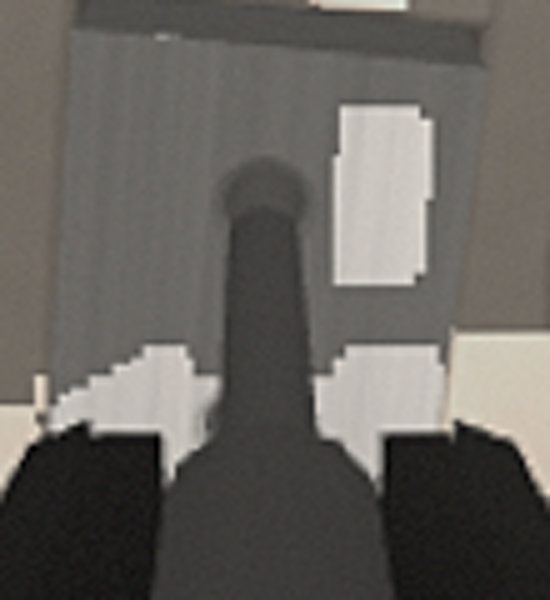

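Call:
drive_tool(
  motion=[
    [0,0,0,0.3,-1.2,2,-0.8],
    [0,0,0,0,0,2,-0.8],
    [0,0,0,0,0,2,-0.8],
    [0,0,0,0,0,2,-0.8],
    [0,0,0,0,0,1,-0.8],
    [0,0,0,0,0,1.5,-0.8],
    [0,0,0,0,0,2,-0.8],
    [0,0,0,0,0,2,-0.8],
  ],
)

```text
clock: 36.55
ee_pos: [0.5716, -0.0891, 0.192]
eef_rot: [[1.0, -0.001, -0.0], [-0.001, -1.0, 0.0], [-0.0, -0.0, -1.0]]
wrist_force: [-0.6, 0.4, -1.3]
grip_width: 0.0229
```

```bash
python3 - <<'E'
from h import *
s=read_state(); err([.5715,-.089,.196],0,s)
E
```

```text
clk 36.55 pos [571.6 -89.1 192. ] F [-0.6  0.4 -1.3] M [-0.08  0.1   0.05] w 0.0229
turn(tool,deg) [-0.02  0.   -0.05]  shift tool now [-0.1 -0.1 -4. ]  shift in target frame [-0.1 -0.1 -4. ]
```

Call:
drive_tool(
  motion=[
    [0,0,0,0,0,3,-0.8],
    [0,0,0,0,0,5,-0.8],
    [0,0,0,0,0,6,-0.8],
    [0,0,0,0,0,6,-0.8],
    [0,0,0,0,0,6,-0.8],
    [0,0,0,0,0,6,-0.8],
    [0,0,0,0,0,4,-0.8],
    [0,0,0,0,0,3,-0.8],
    [0,0,0,0,0,2,-0.8],
    [0,0,0,0,0,1,-0.8],
  ],
)

```text
clock: 37.8
ee_pos: [0.5714, -0.089, 0.1465]
eef_rot: [[1.0, -0.001, -0.001], [-0.001, -1.0, 0.0], [-0.001, -0.0, -1.0]]
wrist_force: [-0.4, 0.6, -1.7]
grip_width: 0.0227
```

Call:
drive_tool(
  motion=[
    [0,0,0,0,0,1,-0.8],
    [0,0,0,0,0,1,-0.8],
    [0,0,0,0,0,1,-0.8],
  ],
)

```text
clock: 38.17
ee_pos: [0.5716, -0.089, 0.1437]
eef_rot: [[1.0, -0.001, -0.0], [-0.001, -1.0, 0.0], [-0.0, -0.0, -1.0]]
wrist_force: [-0.5, -0.1, -2.0]
grip_width: 0.0228
```

Call:
drive_tool(
  motion=[
    [0,0,0,0,0,1,-0.8],
    [0,0,0,0,0,1,-0.8],
    [0,0,0,0,0,1,-0.8],
    [0,0,0,0,0,1,-0.8],
    [0,0,0,0,0,0.8,-0.8],
  ],
)

```text
clock: 38.8
ee_pos: [0.5715, -0.089, 0.1386]
eef_rot: [[1.0, -0.001, -0.0], [-0.001, -1.0, 0.0], [-0.0, -0.0, -1.0]]
wrist_force: [0.2, -0.2, -2.8]
grip_width: 0.0224
```

Call:
drive_tool(
  motion=[
    [0,0,0,0,0,0.8,-0.8],
    [0,0,0,0,0,0.8,-0.8],
    [0,0,0,0,0,0.7,-0.8],
    [0,0,0,0,0,0.6,-0.8],
  ],
)

```text
clock: 39.3
ee_pos: [0.5717, -0.0891, 0.1361]
eef_rot: [[1.0, -0.001, 0.0], [-0.001, -1.0, 0.001], [0.0, -0.001, -1.0]]
wrist_force: [-2.6, 1.1, 8.1]
grip_width: 0.0227
```

Call:
drive_tool(
  motion=[
    [0,0,0,0,0,0,-0.8],
    [0,0,0,0,0,0,-0.3],
    [0,0,0,0,0,0,0],
    [0,0,0,0,0,0,0.2],
    [0,0,0,0,0,0,0.2],
  ],
)

```text
clock: 39.92
ee_pos: [0.5725, -0.0892, 0.1364]
eef_rot: [[1.0, -0.001, 0.002], [-0.001, -1.0, 0.0], [0.002, -0.0, -1.0]]
wrist_force: [-0.2, 0.5, -0.5]
grip_width: 0.0526
```

```bash
python3 - <<'E'
from h import *
s=read_state(); err([.5715,-.089,.136],0,s)
w=snapshot("wrist")
cv2.imwrite("pics/w16.png",cv2.resize(w["color"][150:320,220:430],None,fx=3.5,fy=3.5,interpolation=cv2.INTER_CUBIC))
E
```

```text
clk 39.92 pos [572.5 -89.2 136.4] F [-0.2  0.5 -0.5] M [-0.09  0.05 -0.02] w 0.0526
turn(tool,deg) [-0.02 -0.1  -0.05]  shift tool now [-1.  -0.2  0.4]  shift in target frame [-1.  -0.2  0.4]
```

View pics/w16.png

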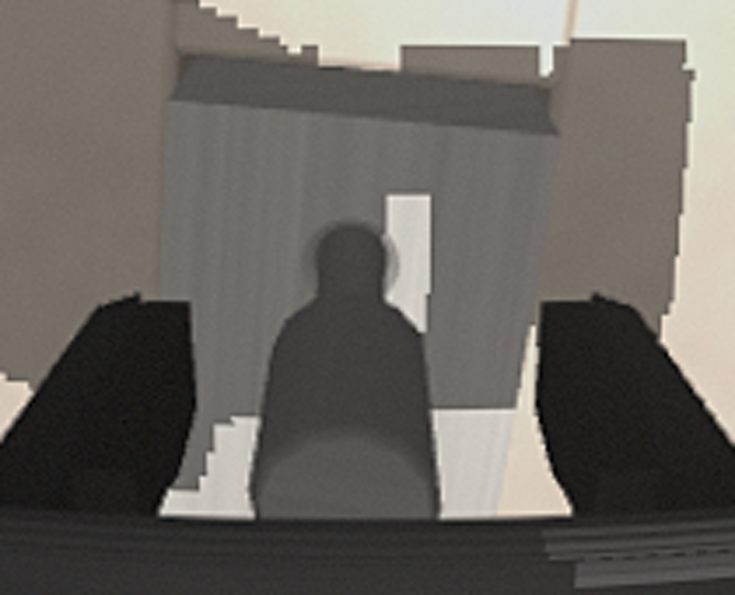

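Call:
drive_tool(
  motion=[
    [0,0,0,0,0,-4,0.2],
    [0,0,0,0,0,-12,0.2],
    [0,0,0,0,0,-20,0.2],
    [0,0,0,0,0,-25,0.2],
    [0,0,0,0,0,-25,0.2],
    [0,0,0,0,0,-20,0.2],
    [0,0,0,0,0,-5,0.2],
    [0,0,0,0,0,0,0.2],
    [0,0,0,0,0,0,0.2],
  ],
)

```text
clock: 41.1
ee_pos: [0.5723, -0.0897, 0.2547]
eef_rot: [[1.0, -0.002, 0.004], [-0.002, -1.0, 0.0], [0.004, -0.0, -1.0]]
wrist_force: [-0.4, 0.2, -0.3]
grip_width: 0.053
```

```bash
python3 - <<'E'
from h import *
s=read_state(); err([.5715,-.089,.196],0,s)
w=snapshot("wrist"); sc=snapshot("scene")
cv2.imwrite("pics/w17.png",w["color"])
cv2.imwrite("pics/s17.png",cv2.resize(sc["color"][100:260,180:380],None,fx=4,fy=3.75,interpolation=cv2.INTER_CUBIC))
print(wproj(w,[.571,-.089,.175],s), proj(sc,[.571,-.089,.175]))
E
```

```text
clk 41.10 pos [572.3 -89.7 254.7] F [-0.4  0.2 -0.3] M [-0.12  0.07 -0.  ] w 0.0530
turn(tool,deg) [-0.02 -0.22 -0.1 ]  shift tool now [-1.  -0.6 58.7]  shift in target frame [-0.8 -0.7 58.7]
[320.98790594 203.26084339] [296.86284846 166.95005677]
```

View pics/w17.png

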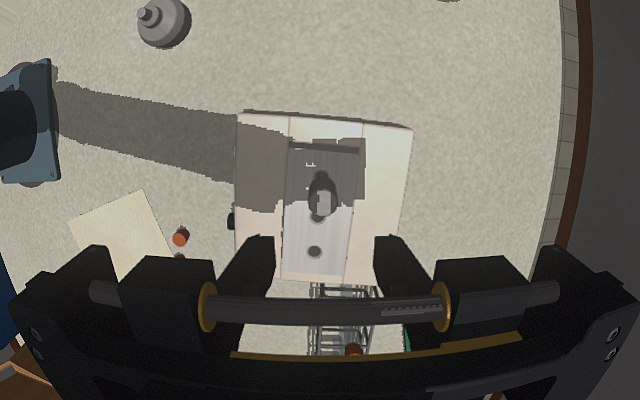

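View pics/s17.png

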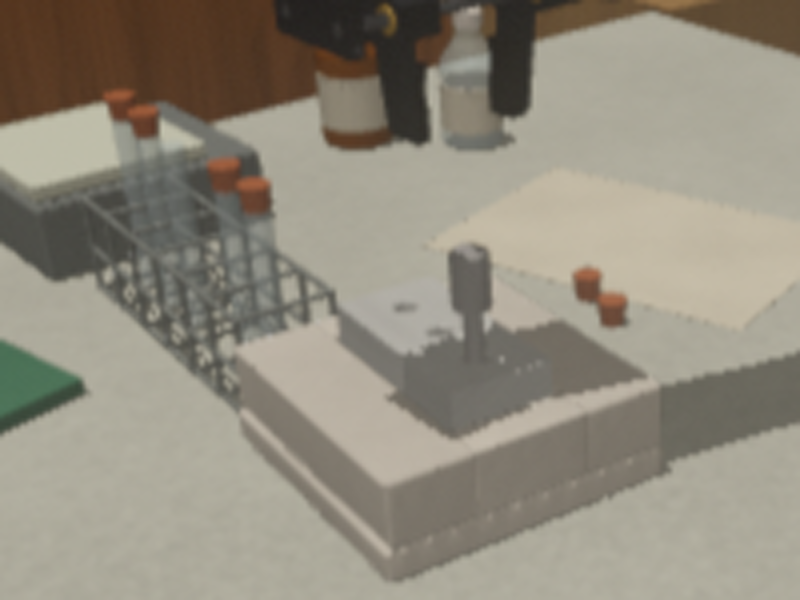

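```bash
python3 -c "
from plant import *
print(job_done())"
```

```text
the job is handed in; nothing more can be done
None
```

I sounded the three wells from left to right. The left well is the clear one, and the rod is now standing in it, released. No verdict was reported when I handed the job in at about 41 s.

| Well | Depth reached | Reading |
|---|---|---|
| Left | about 60 mm | clear |
| Middle | about 50 mm | 10 mm disc |
| Right | about 42 mm | 18 mm disc |

- **Press force:** after each rod touched bottom I held it down for about 1 s at roughly 8–11 N on the block. Those are the wrist readings with the rod's weight allowed for, taken at the end of each move, so shorter peaks in between were not seen.
- **Final placing:** on return to the left well, the rod bottomed at the same height as the first time (TCP 0.136 m). After release the wrist and scene pictures show it upright there, and the gripper is clear above it with no contact force.
- **Bystanders:** no unexpected contact showed in the wrist force. I did not re-measure where the beaker, burner and rack stand.
- **Disagreement between cameras:** the top camera placed the rod and wells about 3–4 mm further toward −y than the wrist camera. I used the wrist camera's positions, and the rod went into all three wells without rubbing.

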